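# Fit the hanging power unit into its housing and shut the lid

### The arm

A 6-joint arm with a two-finger parallel gripper is mounted at the origin on the work surface. World frame = base frame: x ahead of the robot, y to its left, z up, the work surface at z = 0. Lengths are in m, angles in rad, forces in N, time in s.
With the tool pointing down it reaches from about 0.25 to 0.725 m from the base axis. Payload 4 kg.
Tool frame: the origin (TCP) lies midway between the tips of the shut fingers; the grasp point (between the pads) lies 19 mm behind it; x points along the fingers, y is the direction in which the jaws open and shut, and the axes are right-handed (so a half turn about x gives the same grasp; the last joint's range is limited). The gripper opens to 85 mm and grips with 20 to 120 N. Pads are 22 mm wide; open, the fingers measure 114 mm over their backs; the gripper's body (76 mm by 85 mm) begins 54 mm behind the grasp point. The pads swing forward as they close: fully open they stand 13 mm farther back than shut.
Start: joints at [1.335, 0.241, 0.005, 1.335, 0, 1.571], TCP at [0.117, 0.486, 0.231] pointing down, gripper open.
Joint ranges: [-2.72, 2.72], [-1.05, 1.87], [-1.09, 1.28], [-1.99, 2.15], [-1.42, 1.44], [-3.14, 3.14]. Speed limits (rad/s): [2.79, 2.79, 3.14, 3.14, 3.14, 3.14].

### API

Orientations are given as a rotation vector (axis times angle).
In Python, from plant import * gives the robot as it stands.
- The arm moves only by the tool apply_moves, never from a script. Its arguments are lists of equal length, an entry for each row: "jaw": the finger opening in cm, from 0 to 8.54; "translation": the shift along the tool's x, y, z in cm, a list of three; "angular": the turn, a rotation vector about the tool's x, y, z in degrees, a list of three. In form: {"jaw": [jaw, ...], "translation": [[x, y, z], ...], "angular": [[rx, ry, rz], ...]}. A call has 1 to 8 rows; each row shifts and turns the commanded pose from where the row before left it, along the tool's axes as they then stand; what a row does not reach is not made up. A row lasts 1/12 s, in which the tool goes at most 41.7 mm and 7.16 degrees, less where a joint would pass 70% of its speed; a pose out of reach is approached as far as the arm can. A call is refused whole if a number of a shift passes 4.17 or a number of a turn 7.16, either way. A call with a gripper value outside its range is refused whole. The fingers move at their own pace and stop on an object; "grip_force" is the grip in N (left out, the last holds). Time passes only in rows, so rows that do not move let the fingers close. It gives the time, the measured TCP pose, the force and the opening at its end, in the units of the state.
- get_obs(): the state, without advancing time (a new reading comes with each control period).
- get_image(name): name is "scene" or "top" or "wrist"; returns a dict with "color" (480x640x3 uint8, red, green, blue), "mtx" (3x3 intrinsics, pixels), "R" (3x3) and "t" (3): a world point X has camera coordinates R X + t. Camera axes: x right, y down, z forward; pixel columns grow to the right and rows downward; lengths in m; the calibration is good to about 2 mm. A picture is of the moment at which its call begins. There is no depth.
- close_job(): hands the job in, once; it reports no verdict.
The state is a dict: "clock": time; "joint_positions": joint angles; "dq": joint speeds; "effort": joint torques, N m; "ee_pos": TCP position; "tool_rot": TCP orientation; "wrist_force": force on the tool from outside, world axes, zero at the start; "torque": the same for the moment, N m; "gripper_width": finger opening in m.
Only numpy, scipy, OpenCV 4.12 (cv2) and the standard library are available. Lean on these libraries where they do the work, as an engineer would, in place of code of your own. Each camera call takes 0.05 s, during which the arm holds its last target.

### The job

Lift the boxy power unit up and off its peg and stand it upright on the bench, letting go of it; then take it again front to back, lower it gently into the open green housing until it sits on the floor between the two ribs, and shut the lid fully. Leave the round unit on its peg and everything else on the bench where it is.

Things in the scene. Friction and masses are not known exactly. Their poses are not given: they have to be found in the camera images.
- power_unit: Boxy aluminium unit hanging on a peg: 44 mm (x, front to back) x 52 mm (y) x 80 mm tall. A steel strap, 4 mm thick and 40 mm wide, stands on its top at x = +12 mm, up to z = 107 mm, with a slot 24 mm wide from z = 80 to 100 mm for the peg. Origin: centre of underside, z up. 0.35 kg. Hangs 44 mm above the bench, its back flat on the rack's bars: finger room only at its two sides (y).
- round_unit: The other hanging unit, to be left on its peg: a round black can, 40 mm in diameter and 50 mm tall, with a 52 mm wide steel plate behind it and the same slotted strap above, up to 77 mm. Origin: centre of the underside; x towards its plate, z up.
- rack: Fixed steel rack, 300 mm wide (y), 145 mm tall, front facing its -x: two flat bars between posts. Two pegs, 8 mm thick, leave the upper bar at (x, y, z) = (0, +75 or -75, 137) mm and run 38 mm out along -x, sloping up 15 degrees. Which unit hangs on which varies. Origin: bench level, middle of the bars' front face.
- housing: Fixed open green housing, outside 142 (x) x 66 (y) x 115 mm tall, walls and floor 4 mm. Two cross ribs (8 mm tall) on the floor leave a seat 50 mm long (x) in the middle, 58 mm wide: the unit fits with its x along this x, either way round; finger room only in front and behind it, not at its sides. Origin: centre of underside, z up, +x to the lid's hinge.
- lid (a joint): Angle of the housing's green lid, rad: 0 shut, grows as it opens to 1.9 (starts at 1.65 to 1.85, just past vertical). Lid 142 mm long from hinge, 66 mm wide, 6 mm thick; the stiff hinge stays where it is left.
- lid_hinge (a point): Point on the lid's hinge axis (parallel to the housing's y), at the housing's +x upper rim, on the middle plane.
- lid_edge (a point): Middle of the lid's free edge, on its outer face (the top when shut); moves with the lid.
- closed_a: Bystander: loose closed green housing, 70 x 146 x 130 mm. Origin: centre of the underside.
- closed_b: Bystander: a second loose closed green housing of the same size. Origin: centre of the underside.
- fan: Bystander: black square fan 92 mm across on a white base 70 x 110 mm, 104 mm tall. Origin: centre of the underside.
- beacon: Bystander: round red beacon, 68 mm in diameter, 72 mm tall. Origin: centre of the underside.
- jar: Bystander: small white jar, 52 mm in diameter, 60 mm tall. Origin: centre of the underside.
- brush: Bystander: hand brush 170 mm long lying on the bench along its x. Origin: on the bench under it.
- carton: Bystander: small cardboard carton 90 x 70 x 50 mm. Origin: centre of the underside.

How it is judged:
By the outcome, as a careful person would: the job done as asked, in the order asked, and still so for the second after the job is handed in, with the robot touching nothing.
It also fails if it takes over 72 s, if anything falls off the work surface, if the arm or the gripper's body presses on something with over 40 N, if the wrist force passes 120 N, or if a joint passes its speed limit or range.

## Working session

There is one attempt and no reset: what is moved stays moved. The work goes in short steps, Python scripts to look and compute and a tool call to move; the robot and the scene stay as the last step left them, time stands still between calls to the robot, and variables do not carry over. Pictures are saved under pics/ and viewed, and the job is handed in when it is done.

Besides the shell and the picture viewer there is one more tool, called after "Request:" as name(argument=value, ...) on one line, values as JSON. apply_moves: Moves the arm, as the interface text tells. Its arguments: {"type":"object","properties":{"jaw":{"type":"array"},"translation":{"type":"array"},"angular":{"type":"array"},"grip_force":{"type":"number"}},"required":["jaw","translation","angular"]}

```bash
ls; mkdir -p pics; python3 - <<'E'
from plant import *
import cv2
o=get_obs();print(o)
for n in ["scene","top","wrist"]:
    d=get_image(n);cv2.imwrite(f"pics/{n}0.png",d["color"][:,:,::-1]);print(n,d["mtx"].tolist(),d["R"].round(4).tolist(),d["t"].round(4).tolist())
E
```

```text
pics
{'clock': 0.0, 'joint_positions': array([1.33499961e+00, 2.41393455e-01, 3.73162085e-03, 1.33518912e+00,
       3.88680941e-05, 1.57079355e+00]), 'dq': array([ 7.31868839e-04, -1.25992128e-03, -2.24151127e-04, -3.54918214e-04,
        7.06774489e-06, -1.11166125e-03]), 'effort': array([-1.43983361e-03, -3.72314715e+01,  2.52409852e+01,  1.70796853e-02,
       -2.07790245e-04, -4.95560244e-06]), 'ee_pos': array([0.11665157, 0.48556007, 0.23042552]), 'tool_rot': array([ 0.18351973,  1.56313769, -0.18672374]), 'wrist_force': array([-0.04042839, -0.58742431, -0.246874  ]), 'torque': array([ 0.02628695, -0.03020282, -0.00285412]), 'gripper_width': 0.08541419246007294}
scene [[489.9809434158122, 0.0, 322.76321454341814], [0.0, 489.9809434158122, 237.90479960259535], [0.0, 0.0, 1.0]] [[0.5003, 0.8659, 0.0031], [0.6116, -0.3509, -0.7091], [-0.6129, 0.3566, -0.7051]] [-0.2701, -0.2687, 1.4944]
top [[519.8873563480446, 0.0, 317.43350930351755], [0.0, 519.8873563480446, 244.01751636391094], [0.0, 0.0, 1.0]] [[0.0417, -0.9991, -0.0006], [-0.9784, -0.0407, -0.2028], [0.2026, 0.009, -0.9792]] [-0.0342, 0.541, 1.1755]
wrist [[393.77687065710325, 0.0, 322.9716823135634], [0.0, 393.77687065710325, 240.1320350618968], [0.0, 0.0, 1.0]] [[0.2343, 0.9722, -0.0022], [0.9295, -0.2234, 0.2934], [0.2848, -0.0708, -0.956]] [-0.4986, -0.0374, 0.3799]
```

View pics/scene0.png

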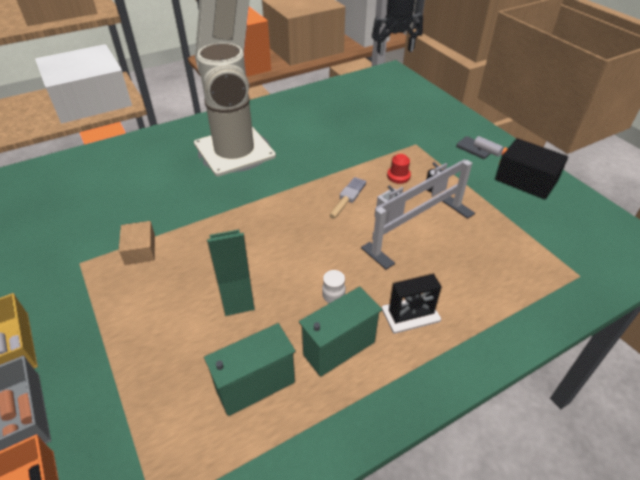

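View pics/top0.png

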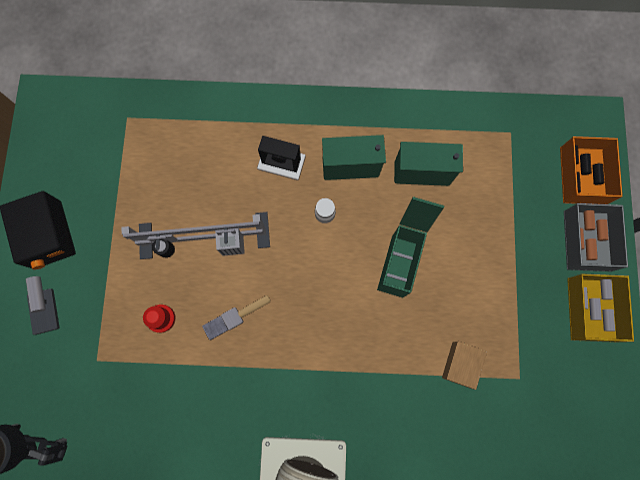

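View pics/wrist0.png

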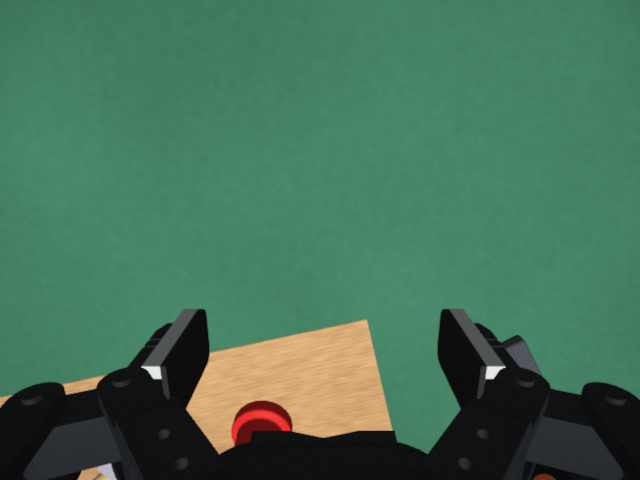

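The power unit hangs near top pixel (230,242), and the round unit near (163,247). The housing is around (402,262) with its lid open toward (423,213). I'll zoom in to get measurements.

```bash
cat > h.py <<'E'
import numpy as np, cv2
from plant import *
from scipy.spatial.transform import Rotation as Ro
def snap(n,tag):
    d=get_image(n);cv2.imwrite(f"pics/{n}{tag}.png",d["color"][:,:,::-1]);np.savez(f"pics/{n}{tag}.npz",**d);return d
def ld(n,tag): return np.load(f"pics/{n}{tag}.npz")
def crop(d,u0,v0,w,h,f,name):
    c=d["color"][v0:v0+h,u0:u0+w,::-1];cv2.imwrite(f"pics/{name}.png",cv2.resize(c,None,fx=f,fy=f,interpolation=cv2.INTER_CUBIC))
def bp(d,u,v,z):
    r=d["R"].T@np.linalg.inv(d["mtx"])@np.array([u,v,1.]);c=-d["R"].T@d["t"];return c+r*(z-c[2])/r[2]
def pj(d,X):
    p=d["mtx"]@(d["R"]@np.asarray(X,float)+d["t"]);return p[:2]/p[2]
E
python3 - <<'E'
from h import *
t=snap("top","1");s=snap("scene","1")
crop(t,110,200,170,70,4.6,"a");crop(t,365,185,90,120,5,"b")
crop(s,350,150,130,130,4.6,"c");crop(s,200,220,64,110,5.4,"d")
E
```

```text
(no output)
```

View pics/a.png

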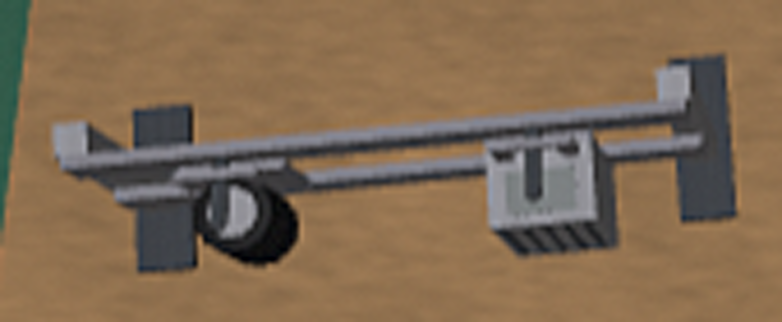

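View pics/b.png

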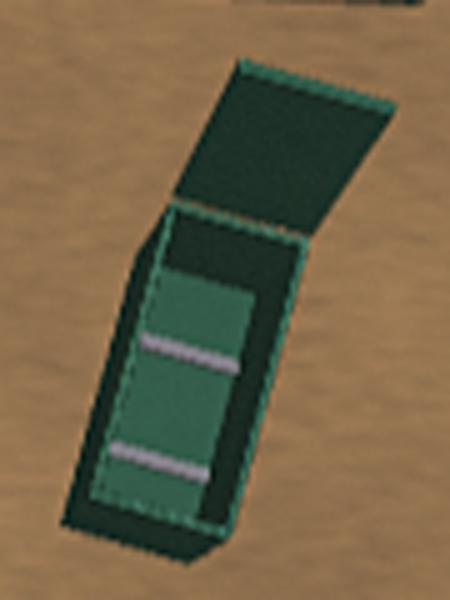

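View pics/c.png

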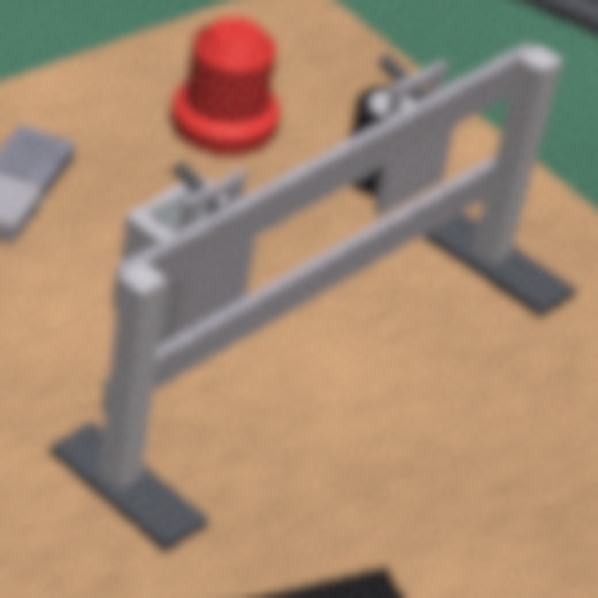

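View pics/d.png

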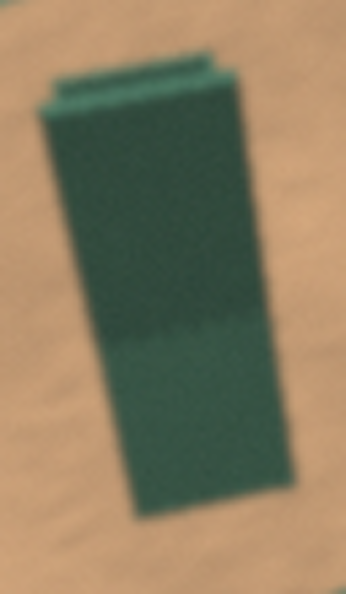

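```bash
python3 - <<'E'
from h import *
from scipy.optimize import least_squares
t=ld("top","1");s=ld("scene","1")
def cb(u,v):return 365+(u-2)/5,185+(v-2)/5
def ca(u,v):return 110+(u-2)/4.6,200+(v-2)/4.6
def cc(u,v):return 350+(u-2)/4.6,150+(v-2)/4.6
for p in [(172,203),(308,238),(232,538),(90,500)]: print("rim",bp(t,*cb(*p),.115).round(4))
for p in [(66,522),(188,562)]: print("bot",bp(t,*cb(*p),.0).round(4))
for p in [(490,232),(598,222)]: print("unit topfront",bp(t,*ca(*p),.124).round(4))
for p in [(487,150),(590,138)]: print("unit topback",bp(t,*ca(*p),.124).round(4))
for p in [(62,168),(88,160),(690,105),(690,66),(656,70),(52,126),(85,122)]: print("post",bp(t,*ca(*p),.145).round(4))
for p in [(140,272),(197,266),(135,110),(190,106),(682,220),(735,214),(725,56),(670,60)]: print("feet",bp(t,*ca(*p),.006).round(4))
# scene posts top
for p in [(120,275),(165,280),(560,60),(520,50),(540,70)]: print("scene post",bp(s,*cc(*p),.145).round(4))
E
```

```text
rim [ 0.5809 -0.1952  0.115 ]
rim [ 0.5671 -0.2568  0.115 ]
rim [ 0.4297 -0.2232  0.115 ]
rim [ 0.4439 -0.1602  0.115 ]
bot [ 0.4479 -0.1625  0.    ]
bot [ 0.4309 -0.222   0.    ]
unit topfront [0.5048 0.2128 0.124 ]
unit topfront [0.5119 0.1608 0.124 ]
unit topback [0.5454 0.2175 0.124 ]
unit topback [0.5535 0.1678 0.124 ]
post [0.5235 0.4154 0.145 ]
post [0.5279 0.4034 0.145 ]
post [0.5669 0.1174 0.145 ]
post [0.5863 0.1186 0.145 ]
post [0.5836 0.1349 0.145 ]
post [0.5438 0.4226 0.145 ]
post [0.5465 0.407  0.145 ]
feet [0.4974 0.4218 0.006 ]
feet [0.5019 0.3918 0.006 ]
feet [0.5859 0.4343 0.006 ]
feet [0.5893 0.4049 0.006 ]
feet [0.5376 0.1351 0.006 ]
feet [0.5421 0.1069 0.006 ]
feet [0.6292 0.1176 0.006 ]
feet [0.6258 0.1473 0.006 ]
scene post [0.571  0.1166 0.145 ]
scene post [0.5848 0.1333 0.145 ]
scene post [0.5447 0.4197 0.145 ]
scene post [0.5271 0.4071 0.145 ]
scene post [0.5462 0.4042 0.145 ]
```

```bash
cat >> h.py <<'E'
def st(p=1):
    o=get_obs();R=Ro.from_rotvec(o["tool_rot"]).as_matrix()
    if p:
        print("t",round(o["clock"],3),"tcp",o["ee_pos"].round(4),"x",R[:,0].round(3),"y",R[:,1].round(3),"z",R[:,2].round(3),"F",o["wrist_force"].round(1),"w",round(float(o["gripper_width"]),4),"q",o["joint_positions"].round(3))
    return o,R
def goal(yaw_ydir):  # tool down, jaw axis y at world angle (deg); camera on -? side
    a=np.radians(yaw_ydir);y=np.array([np.cos(a),np.sin(a),0]);x=np.array([0,0,-1.]);return np.stack([x,y,np.cross(x,y)],1)
def plan(p,Rg,rows=None):
    """delta needed: in current tool axes cm, rotvec tool deg"""
    o,R=st()
    d=R.T@(np.asarray(p)-o["ee_pos"])*100; rv=np.degrees(Ro.from_matrix(R.T@Rg).as_rotvec())
    print("shift(tool cm, now axes)",d.round(2),"turn",rv.round(2),"dist",np.linalg.norm(d).round(2)); return d,rv
E
python3 - <<'E'
from h import *
o,R=st()
w=ld("top","1")
d=get_image("wrist");c=-d["R"].T@d["t"];print("cam in tool",R.T@(c-o["ee_pos"]), "cam fwd in tool",R.T@d["R"][2])
a=ld("top","1")
for n,u,v,z in [("closed_a near-left top",395,143,.13),("nr",462,144,.13),("jar",325,208,.06),("brush tip",268,297,.02),("brush head",207,328,.01),("brush head2",240,320,.01),("carton",463,345,.05),("fan",280,150,.1),("beacon",157,318,.07)]:
    print(n,bp(a,u,v,z).round(3))
E
```

```text
t 0.25 tcp [0.1167 0.4859 0.2309] x [-0.    -0.001 -1.   ] y [ 0.234  0.972 -0.001] z [ 0.972 -0.234  0.   ] F [ 0.2  0.3 -0. ] w 0.0854 q [ 1.335  0.241  0.004  1.335 -0.     1.571]
cam in tool [-0.14253016 -0.00025438 -0.07535348] cam fwd in tool [ 9.55982703e-01 -4.84786374e-04  2.93422625e-01]
closed_a near-left top [ 0.773 -0.182  0.13 ]
nr [ 0.776 -0.337  0.13 ]
jar [ 0.63  -0.026  0.06 ]
brush tip [0.415 0.101 0.02 ]
brush head [0.337 0.243 0.01 ]
brush head2 [0.359 0.166 0.01 ]
carton [ 0.321 -0.354  0.05 ]
fan [0.756 0.086 0.1  ]
beacon [0.352 0.345 0.07 ]
```

Request:
apply_moves(jaw=[8.5, 8.5, 8.5, 8.5, 8.5, 8.5, 8.5, 8.5], translation=[[0, 0, 0], [0, 0, 0], [0, 0, 0], [0, -2.7, 2.8], [0, -2.7, 2.8], [0, -2.7, 2.8], [0, -2.7, 2.8], [0, -2.7, 2.8]], angular=[[-7.1, 0, 0], [-7.1, 0, 0], [-7.1, 0, 0], [0, 0, 0], [0, 0, 0], [0, 0, 0], [0, 0, 0], [0, 0, 0]])

```text
clock: 0.97
ee_pos: [0.2748, 0.3702, 0.2314]
tool_rot: [-0.107, 1.568, 0.108]
wrist_force: [1.0, 1.3, 0.8]
gripper_width: 0.0848
```

Request:
apply_moves(jaw=[8.5, 8.5, 8.5, 8.5, 8.5, 8.5, 8.5, 8.5], translation=[[0, -2.7, 2.8], [0, -2.7, 2.8], [0, -2.7, 2.8], [0, -2.7, 2.8], [0, -2.7, 2.8], [0, -2.7, 2.8], [0, -2.7, 2.3], [0, -2.7, 2.3]], angular=[[0, 0, 0], [0, 0, 0], [0, 0, 0], [0, 0, 0], [0, 0, 0], [0, 0, 0], [0, 0, 0], [0, 0, 0]])

```text
clock: 1.63
ee_pos: [0.5165, 0.1849, 0.2312]
tool_rot: [-0.106, 1.568, 0.107]
wrist_force: [0.6, 0.6, 0.1]
gripper_width: 0.0848
```

```bash
python3 - <<'E'
from h import *
w=snap("wrist","2");plan((.529,.1897,.20),goal(98))
E
```

```text
t 1.683 tcp [0.521  0.1806 0.2308] x [ 0.004 -0.003 -1.   ] y [-0.129  0.992 -0.004] z [0.992 0.129 0.003] F [ 4.6 -1.   0.8] w 0.0849 q [ 0.336  0.341  0.142  1.368 -0.005  0.206]
shift(tool cm, now axes) [3.08 0.81 0.9 ] turn [-0.57  0.2   0.22] dist 3.31
```

View pics/wrist2.png

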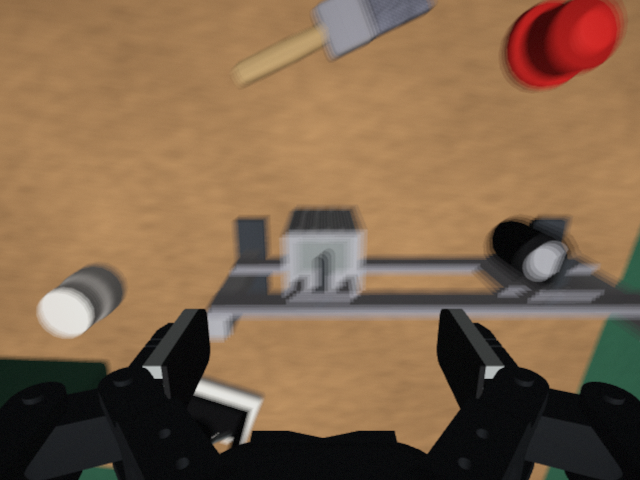

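```bash
python3 - <<'E'
from h import *
for i in range(3): w=snap("wrist","3")
st();crop(w,200,190,260,150,3,"e")
E
```

```text
t 1.833 tcp [0.5154 0.1855 0.2308] x [-0.001  0.    -1.   ] y [-0.133  0.991  0.   ] z [ 0.991  0.133 -0.001] F [-0.5  0.2 -0.2] w 0.0849 q [0.345 0.337 0.135 1.37  0.    0.212]
```

View pics/e.png

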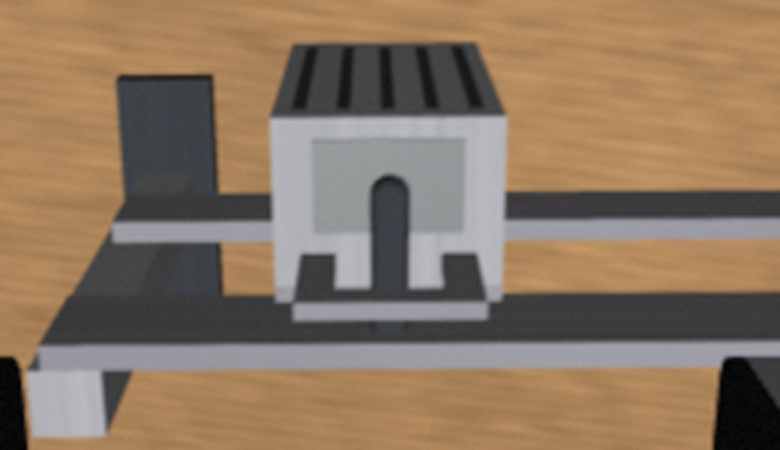

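```bash
python3 - <<'E'
from h import *
w=ld("wrist","3")
f=lambda u,v,z:bp(w,200+(u-1)/3,190+(v-1)/3,z)
a=f(272,117,.124);b=f(506,116,.124);print(a,b,np.linalg.norm(a-b))
m=(a+b)/2;e=(a-b);yaw=np.degrees(np.arctan2(-e[0],e[1]));print("yaw",yaw)
p=f(40,347,.145);q=f(780,340,.145);e=(q-p);print("rack yaw",np.degrees(np.arctan2(-e[0],e[1])),p,q)
y=np.radians(yaw);c=m+.022*np.array([np.cos(y),np.sin(y),0]);print("centre",c)
print("strap top", f(294,304,.151),f(488,305,.151))
plan((c[0],c[1],.2308),goal(90+8))
E
```

```text
[0.51253777 0.16208872 0.124     ] [0.50564087 0.21278498 0.124     ] 0.05116324789855236
yaw -172.2528420389297
rack yaw 8.095586731680308 [0.56349981 0.11956471 0.145     ] [0.5413442  0.27532413 0.145     ]
centre [0.48729013 0.18447121 0.124     ]
strap top [0.54378811 0.17212107 0.151     ] [0.53882328 0.21155227 0.151     ]
t 1.833 tcp [0.5154 0.1855 0.2308] x [-0.001  0.    -1.   ] y [-0.133  0.991  0.   ] z [ 0.991  0.133 -0.001] F [-0.5  0.2 -0.2] w 0.0849 q [0.345 0.337 0.135 1.37  0.    0.212]
shift(tool cm, now axes) [-0.    0.27 -2.8 ] turn [-0.35 -0.07 -0.01] dist 2.81
```

Request:
apply_moves(jaw=[8.5, 8.5, 8.5, 8.5, 8.5, 8.5, 8.5, 8.5], translation=[[0, 0.28, 1.6], [0, 0, 0], [3, 0, 0], [3, 0, 0], [3, 0, 0], [3, 0, 0], [2.1, 0, 0], [0, 0, 0]], angular=[[-0.3, 0, 0], [0, 0, 0], [0, 0, 0], [0, 0, 0], [0, 0, 0], [0, 0, 0], [0, 0, 0], [0, 0, 0]])

```text
clock: 2.5
ee_pos: [0.5254, 0.1911, 0.0855]
tool_rot: [-0.115, 1.578, 0.111]
wrist_force: [-0.6, -1.1, 0.5]
gripper_width: 0.0852
```

```bash
python3 - <<'E'
from h import *
w=snap("wrist","4");plan((.531,.1904,.09),goal(98))
E
```

```text
t 2.55 tcp [0.5273 0.1915 0.0882] x [-0.006 -0.002 -1.   ] y [-0.143  0.99  -0.001] z [ 0.99   0.143 -0.006] F [-0.   0.7 -0.3] w 0.0848 q [ 0.348  0.464 -0.06   1.053  0.     0.205]
shift(tool cm, now axes) [-0.19 -0.17  0.35] turn [ 0.2  -0.36  0.07] dist 0.43
```

View pics/wrist4.png

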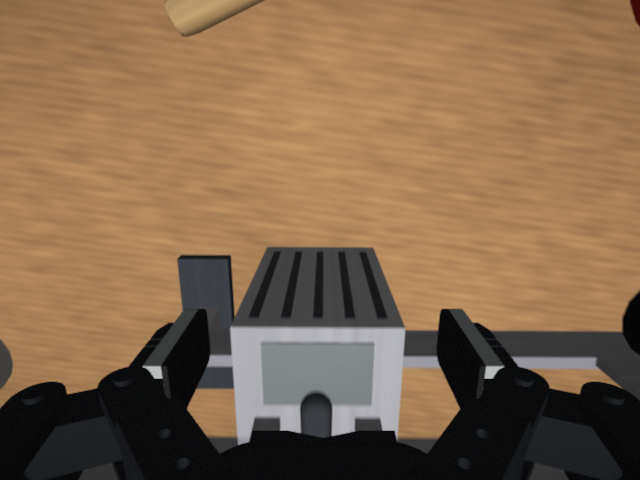

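Request:
apply_moves(jaw=[8.5, 8.5, 6.0, 4.5, 4.5, 4.5, 4.5, 4.5], translation=[[0, -0.17, 0.3], [0, 0, 0], [0, 0, 0], [0, 0, 0], [0, 0, 0], [0, 0, 0], [0, 0, 0], [0, 0, 0]], angular=[[0, 0, 0], [0, 0, 0], [0, 0, 0], [0, 0, 0], [0, 0, 0], [0, 0, 0], [0, 0, 0], [0, 0, 0]], grip_force=50)

```text
clock: 3.22
ee_pos: [0.5346, 0.1904, 0.0915]
tool_rot: [-0.11, 1.566, 0.111]
wrist_force: [-0.9, -0.3, 6.0]
gripper_width: 0.0513
```

```bash
python3 - <<'E'
from h import *
w=snap("wrist","5");plan((.531,.1904,.09),goal(98))
E
```

```text
t 3.267 tcp [0.5346 0.1904 0.0916] x [ 0.002  0.001 -1.   ] y [-0.14   0.99   0.001] z [0.99  0.14  0.002] F [-0.1  0.7  5.9] w 0.0514 q [ 0.342  0.466 -0.047  1.056  0.     0.201]
shift(tool cm, now axes) [ 0.15  0.05 -0.35] turn [ 0.08  0.13 -0.04] dist 0.39
```

View pics/wrist5.png

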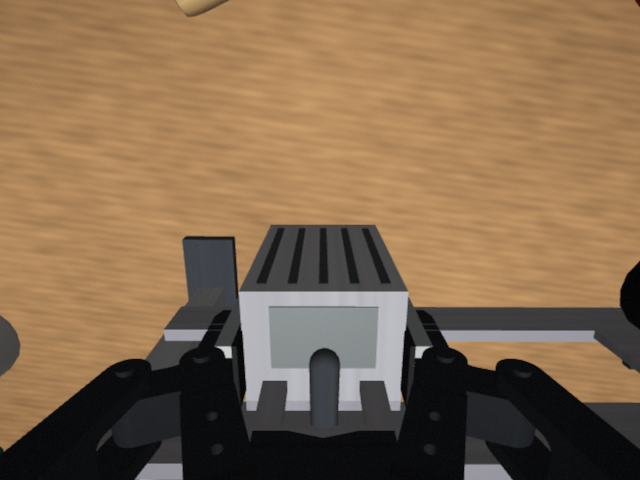

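Request:
apply_moves(jaw=[4.5, 4.5, 4.5, 4.5, 4.5, 4.5], translation=[[-0.3, 0, 0], [-0.35, 0, 0], [0, 0, 0], [-0.27, 0, -1.0], [-0.27, 0, -1.0], [0, 0, 0]], angular=[[0, 0, 0], [0, 0, 0], [0, 0, 0], [0, 0, 0], [0, 0, 0], [0, 0, 0]])

```text
clock: 3.77
ee_pos: [0.5109, 0.1866, 0.102]
tool_rot: [-0.112, 1.572, 0.111]
wrist_force: [-0.9, -0.5, -3.5]
gripper_width: 0.0514
```

```bash
python3 - <<'E'
from h import *
w=snap("wrist","6");s=snap("scene","6");crop(s,380,150,110,110,5,"f");st()
E
```

```text
t 3.867 tcp [0.5132 0.1871 0.1023] x [-0. -0. -1.] y [-0.141  0.99  -0.   ] z [ 0.99   0.141 -0.   ] F [ 0.4  1.  -3.7] w 0.0511 q [ 0.35   0.419 -0.091  1.061 -0.     0.208]
```

View pics/wrist6.png

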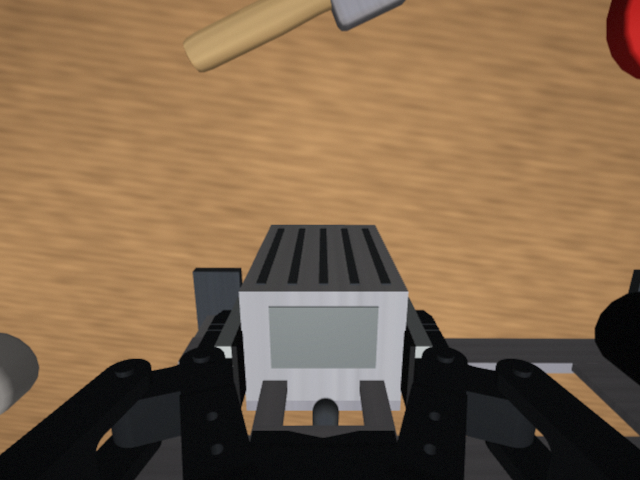

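View pics/f.png

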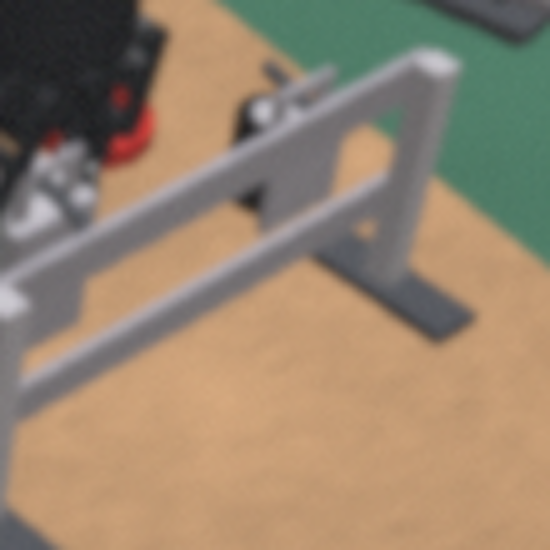

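Request:
apply_moves(jaw=[4.5, 4.5, 4.5, 4.5, 4.5, 4.5, 4.5, 4.5], translation=[[-0.27, 0, -1.0], [-0.27, 0, -1.0], [-0.27, 0, -1.0], [0, 0, 0], [-0.5, 0, -1.5], [-1.5, 0, -1.5], [-2, 0, 0], [0, 0, 0]], angular=[[0, 0, 0], [0, 0, 0], [0, 0, 0], [0, 0, 0], [0, 0, 0], [0, 0, 0], [0, 0, 0], [0, 0, 0]])

```text
clock: 4.53
ee_pos: [0.4561, 0.1796, 0.1539]
tool_rot: [-0.11, 1.561, 0.113]
wrist_force: [1.1, 0.4, -2.6]
gripper_width: 0.0512
```

```bash
python3 - <<'E'
from h import *
s=snap("scene","7");crop(s,330,130,160,150,4,"g");plan((.45,-.02,.15),goal(76))
E
```

```text
t 4.583 tcp [0.4564 0.1796 0.1525] x [ 0.006  0.002 -1.   ] y [-0.141  0.99   0.001] z [0.99  0.141 0.006] F [ 0.1  1.4 -2.9] w 0.0513 q [ 0.375  0.267 -0.172  1.125 -0.     0.234]
shift(tool cm, now axes) [  0.2  -19.67  -3.45] turn [22.1   0.34 -0.15] dist 19.97
```

View pics/g.png

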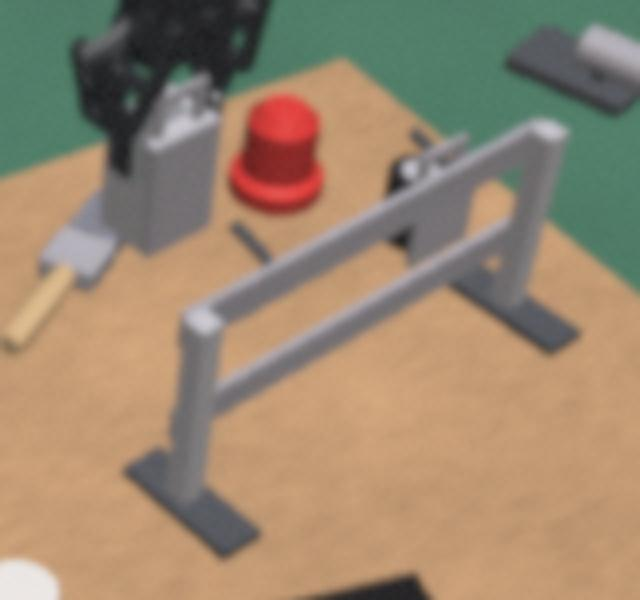

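Request:
apply_moves(jaw=[4.5, 4.5, 4.5, 4.5, 4.5, 4.5, 4.5, 4.5], translation=[[0, -2, -0.4], [0, -2.9, -0.5], [0, -2.9, -0.5], [0, -2.9, -0.5], [0, -2.9, -0.5], [0, -2.9, -0.5], [0, -2.0, -0.5], [0, -1.2, 0]], angular=[[0, 0, 0], [0, 0, 0], [0, 0, 0], [0, 0, 0], [0, 0, 0], [0, 0, 0], [0, 0, 0], [0, 0, 0]])

```text
clock: 5.25
ee_pos: [0.4478, -0.0234, 0.1492]
tool_rot: [-0.109, 1.57, 0.108]
wrist_force: [0.0, -0.3, -3.4]
gripper_width: 0.0509
```

Request:
apply_moves(jaw=[4.5, 4.5, 4.5, 4.5, 4.5, 4.5, 4.5, 4.5], translation=[[0, 0, 0], [0, 0, 0], [0, 0, 0], [2, 0, 0], [2.5, 0, 0], [2.5, 0, 0], [2.0, 0, 0], [0, 0, 0]], angular=[[7.1, 0, 0], [7.1, 0, 0], [7.1, 0, 0], [0, 0, 0], [0, 0, 0], [0, 0, 0], [0, 0, 0], [0, 0, 0]])

```text
clock: 5.92
ee_pos: [0.4449, -0.0209, 0.0557]
tool_rot: [0.181, 1.572, -0.182]
wrist_force: [-1.4, 0.1, -3.8]
gripper_width: 0.0514
```

```bash
python3 - <<'E'
from h import *
s=snap("scene","8");crop(s,230,160,160,150,4,"g");plan((.45,-.02,.0476),goal(76))
E
```

```text
t 5.967 tcp [ 0.4462 -0.021   0.0577] x [-0.006  0.    -1.   ] y [ 0.229  0.974 -0.001] z [ 0.973 -0.229 -0.006] F [-1.1 -0.  -3.7] w 0.0511 q [-0.047  0.303 -0.407  0.868 -0.     0.184]
shift(tool cm, now axes) [1.01 0.19 0.36] turn [ 0.78 -0.36  0.07] dist 1.09
```

View pics/g.png

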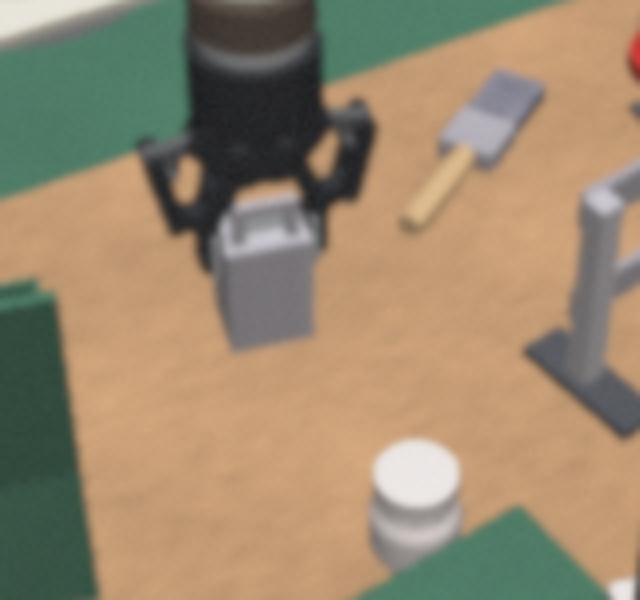

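Request:
apply_moves(jaw=[4.5, 4.5, 4.5, 4.5, 4.5, 4.5], translation=[[0.3, 0, 0], [0.3, 0, 0], [0.15, 0, 0], [0.1, 0, 0], [0.05, 0, 0], [0, 0, 0]], angular=[[0.7, 0, 0], [0, 0, 0], [0, 0, 0], [0, 0, 0], [0, 0, 0], [0, 0, 0]])

```text
clock: 6.47
ee_pos: [0.449, -0.021, 0.0517]
tool_rot: [0.191, 1.561, -0.19]
wrist_force: [-0.2, 0.0, -3.6]
gripper_width: 0.0516
```

Request:
apply_moves(jaw=[4.5, 4.5], translation=[[0.05, 0, 0], [0, 0, 0]], angular=[[0, 0, 0], [0, 0, 0]])

```text
clock: 6.63
ee_pos: [0.4488, -0.021, 0.051]
tool_rot: [0.191, 1.562, -0.191]
wrist_force: [-0.4, 0.3, -3.4]
gripper_width: 0.0514
```

Request:
apply_moves(jaw=[4.5, 4.5, 4.5, 4.5], translation=[[0.1, 0, 0], [0.1, 0, 0], [0.05, 0, 0], [0, 0, 0]], angular=[[0, 0, 0], [0, 0, 0], [0, 0, 0], [0, 0, 0]])

```text
clock: 6.97
ee_pos: [0.4486, -0.021, 0.0482]
tool_rot: [0.191, 1.563, -0.191]
wrist_force: [-0.6, -0.3, -2.8]
gripper_width: 0.0511
```

Request:
apply_moves(jaw=[4.5, 4.5, 4.5], translation=[[0.05, 0, 0], [0.05, 0, 0], [0, 0, 0]], angular=[[0, 0, 0], [0, 0, 0], [0, 0, 0]])

```text
clock: 7.22
ee_pos: [0.4487, -0.021, 0.0482]
tool_rot: [0.191, 1.562, -0.191]
wrist_force: [-2.9, -0.4, 5.1]
gripper_width: 0.0514
```

Request:
apply_moves(jaw=[5.3, 5.8, 6.5, 7.5, 8.5, 8.5, 8.5], translation=[[0, 0, 0], [0, 0, 0], [0, 0, 0], [0, 0, 0], [0, 0, 0], [-1, 0, 0], [-1, 0, 0]], angular=[[0, 0, 0], [0, 0, 0], [0, 0, 0], [0, 0, 0], [0, 0, 0], [0, 0, 0], [0, 0, 0]])

```text
clock: 7.8
ee_pos: [0.4479, -0.021, 0.0669]
tool_rot: [0.19, 1.564, -0.191]
wrist_force: [0.1, -0.2, 0.2]
gripper_width: 0.0854
```

Request:
apply_moves(jaw=[8.5, 8.5, 8.5, 8.5, 8.5, 8.5], translation=[[-2.5, 0, 0], [-3, 0, 0], [-3, 0, 0], [-1.5, 0, 0], [0, 0, 0], [0, 0, 0]], angular=[[0, 0, 0], [0, 0, 0], [0, 0, 0], [0, 0, 0], [0, 0, 0], [0, 0, 0]])

```text
clock: 8.3
ee_pos: [0.4494, -0.0211, 0.168]
tool_rot: [0.191, 1.56, -0.19]
wrist_force: [-0.1, 0.7, -1.2]
gripper_width: 0.0851
```

```bash
python3 - <<'E'
from h import *
w=snap("wrist","9");w=snap("wrist","9");crop(w,220,180,220,200,3,"g");plan((.45,-.02,.16),goal(76))
for n in ["scene"]: snap(n,"9")
E
```

```text
t 8.4 tcp [ 0.4478 -0.021   0.1662] x [-0.002  0.    -1.   ] y [ 0.24   0.971 -0.   ] z [ 0.971 -0.24  -0.002] F [-0.7 -0.2 -1.5] w 0.0851 q [-0.047  0.182 -0.244  1.146 -0.     0.196]
shift(tool cm, now axes) [0.62 0.15 0.19] turn [ 0.09 -0.11  0.02] dist 0.66
```

View pics/g.png

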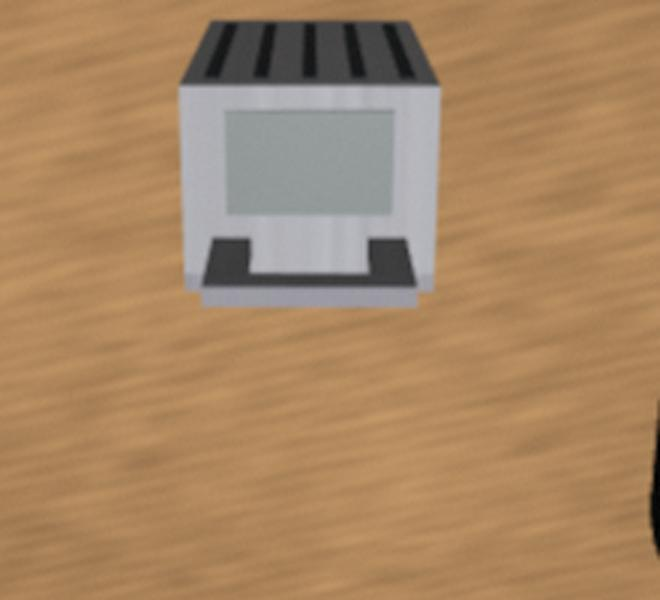

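View pics/scene9.png

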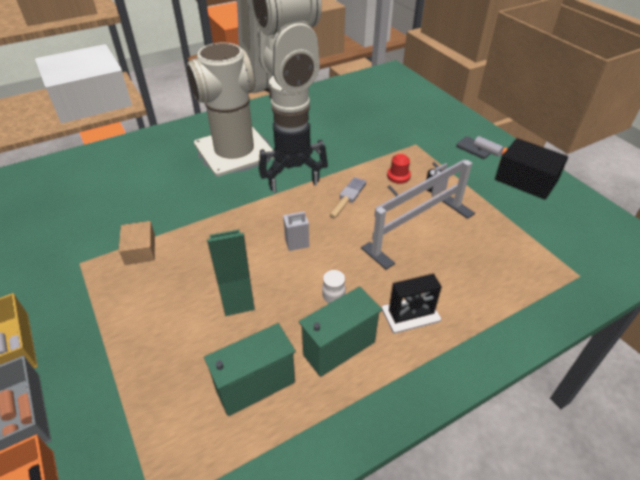

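```bash
python3 - <<'E'
from h import *
w=ld("wrist","9")
f=lambda u,v,z:bp(w,220+(u-1)/3,180+(v-1)/3,z)
a=f(179,86,.08);b=f(440,86,.08);e=b-a;yaw=np.arctan2(-e[0],e[1]);print(np.linalg.norm(e),np.degrees(yaw))
d=np.array([np.cos(yaw),np.sin(yaw),0]);print((a+b)/2+.022*d)
a=f(205,289,.107);b=f(416,289,.107);print((a+b)/2-.01*d, np.linalg.norm(a-b))
R=goal(-14)
plan(((.447,-.021,.166)),R)
E
```

```text
0.05173677178076126 -13.947806166088936
[ 0.44561657 -0.02079538  0.08      ]
[ 0.445908   -0.02066451  0.107     ] 0.03890358822498742
t 8.45 tcp [ 0.4475 -0.0209  0.1659] x [-0.003  0.    -1.   ] y [ 0.24   0.971 -0.001] z [ 0.971 -0.24  -0.003] F [-0.1 -0.  -1.2] w 0.085 q [-0.047  0.183 -0.245  1.146 -0.     0.196]
shift(tool cm, now axes) [-0.01 -0.02 -0.05] turn [90.09 -0.1   0.15] dist 0.06
```

Request:
apply_moves(jaw=[8.5, 8.5, 8.5, 8.5, 8.5, 8.5, 8.5, 8.5], translation=[[0, 0, 0], [0, 0, 0], [0, 0, 0], [0, 0, 0], [0, 0, 0], [0, 0, 0], [0, 0, 0], [0, 0, 0]], angular=[[7.1, 0, 0], [7.1, 0, 0], [7.1, 0, 0], [7.1, 0, 0], [7.1, 0, 0], [7.1, 0, 0], [7.1, 0, 0], [7.1, 0, 0]])

```text
clock: 9.12
ee_pos: [0.4476, -0.021, 0.1657]
tool_rot: [0.961, 1.351, -0.964]
wrist_force: [-0.2, -0.5, -0.6]
gripper_width: 0.0852
```

Request:
apply_moves(jaw=[8.5, 8.5, 8.5, 8.5, 8.5, 8.5, 8.5], translation=[[0, 0, 0], [0, 0, 0], [0, 0, 0], [0, 0, 0], [0, 0, 0], [0, -0.15, 0], [0, 0, 0]], angular=[[7.1, 0, 0], [7.1, 0, 0], [7.1, 0, 0], [7.1, 0, 0], [4.9, 0, 0], [0, 0, 0], [0, 0, 0]])

```text
clock: 9.7
ee_pos: [0.4461, -0.0206, 0.1661]
tool_rot: [1.384, 1.087, -1.388]
wrist_force: [0.8, -0.3, 0.3]
gripper_width: 0.0849
```

```bash
python3 - <<'E'
from h import *
w=snap("wrist","10");w=snap("wrist","10");plan((.4458,-.0207,.05),goal(-14))
E
```

```text
t 9.8 tcp [ 0.4467 -0.0206  0.1666] x [-0.002  0.    -1.   ] y [ 0.971 -0.24  -0.002] z [-0.24  -0.971  0.   ] F [-0.1 -1.2  0.7] w 0.0847 q [-0.046  0.18  -0.247  1.146  0.     1.767]
shift(tool cm, now axes) [11.66 -0.06  0.03] turn [0.09 0.02 0.09] dist 11.66
```

View pics/wrist10.png

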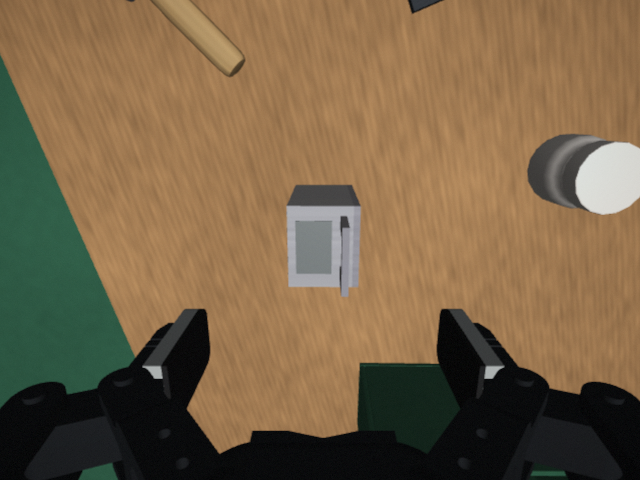

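Request:
apply_moves(jaw=[8.5, 8.5, 8.5, 8.5, 8.5, 8.5, 8.5], translation=[[2.5, 0, 0], [2.5, 0, 0], [2.5, 0, 0], [2.5, 0, 0], [1.6, 0, 0], [0, 0, 0], [0, 0, 0]], angular=[[0, 0, 0], [0, 0, 0], [0, 0, 0], [0, 0, 0], [0, 0, 0], [0, 0, 0], [0, 0, 0]])

```text
clock: 10.38
ee_pos: [0.4463, -0.0206, 0.0507]
tool_rot: [1.385, 1.086, -1.389]
wrist_force: [0.7, -0.7, -0.3]
gripper_width: 0.0851
```

Request:
apply_moves(jaw=[7, 6, 5, 3.8, 3.8, 3.8, 3.8], translation=[[0, 0, 0], [0, 0, 0], [0, 0, 0], [0, 0, 0], [0, 0, 0], [0, 0, 0], [0, 0, 0]], angular=[[0, 0, 0], [0, 0, 0], [0, 0, 0], [0, 0, 0], [0, 0, 0], [0, 0, 0], [0, 0, 0]], grip_force=50)

```text
clock: 10.97
ee_pos: [0.4478, -0.0206, 0.0526]
tool_rot: [1.388, 1.082, -1.385]
wrist_force: [-2.1, 0.2, 5.6]
gripper_width: 0.0436
```

Request:
apply_moves(jaw=[3.8, 3.8, 3.8, 3.8, 3.8, 3.8, 3.8], translation=[[-0.5, 0, 0], [-1, 0, 0], [-3, 0, 0], [-3, 0, 0], [-3, 0, 0], [-3, 0, 0], [0, 0, 0]], angular=[[0, 0, 0], [0, 0, 0], [0, 0, 0], [0, 0, 0], [0, 0, 0], [0, 0, 0], [0, 0, 0]])

```text
clock: 11.55
ee_pos: [0.4507, -0.0208, 0.1924]
tool_rot: [1.393, 1.076, -1.378]
wrist_force: [2.3, 0.9, -3.0]
gripper_width: 0.0429
```

```bash
python3 - <<'E'
from h import *
w=snap("wrist","11");t=snap("top","11");crop(t,270,180,190,140,4,"g");plan((.5054,-.2088,.20),goal(-14))
E
```

```text
t 11.65 tcp [ 0.4478 -0.0207  0.1873] x [ 0.003 -0.    -1.   ] y [ 0.97  -0.242  0.003] z [-0.242 -0.97  -0.001] F [-0.7  0.6 -4.2] w 0.0432 q [-0.046  0.163 -0.211  1.195 -0.     1.769]
shift(tool cm, now axes) [-1.25 10.14 16.85] turn [-0.01 -0.03 -0.15] dist 19.71
```

View pics/wrist11.png

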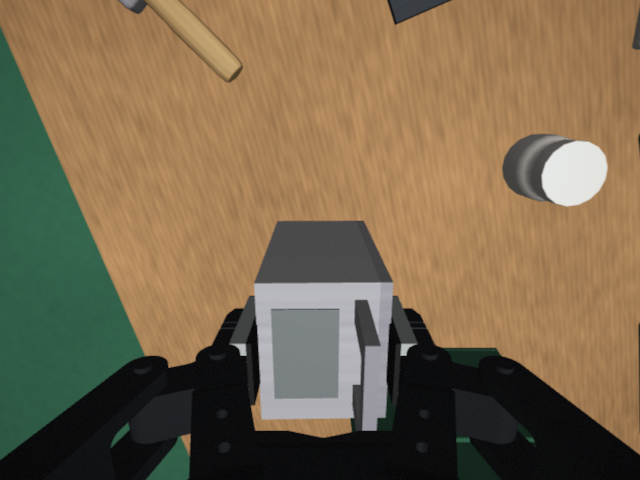

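View pics/g.png

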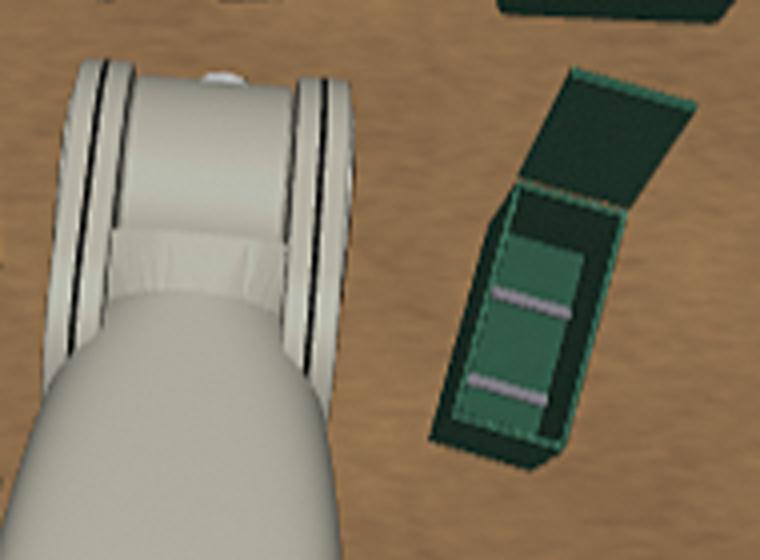

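Request:
apply_moves(jaw=[3.8, 3.8, 3.8, 3.8, 3.8, 3.8, 3.8, 3.8], translation=[[-1.5, 0.5, 1], [-1.3, 1.2, 2.3], [0, 1.4, 3.1], [0, 1.4, 3.3], [0, 1.4, 3.3], [0, 1.4, 3.3], [0, 1.4, 3.3], [0, 1.4, 3.2]], angular=[[0, 0, 0], [0, 0, 0], [0, 0, 0], [0, 0, 0], [0, 0, 0], [0, 0, 0], [0, 0, 0], [0, 0, 0]])

```text
clock: 12.32
ee_pos: [0.4885, -0.2674, 0.2114]
tool_rot: [1.386, 1.088, -1.39]
wrist_force: [1.1, -0.4, -3.9]
gripper_width: 0.0433
```

```bash
python3 - <<'E'
from h import *
for i in range(4): w=snap("wrist","12")
plan((.5054,-.2088,.215),goal(-14))
E
```

```text
t 12.517 tcp [ 0.4884 -0.2665  0.2113] x [-0.005  0.003 -1.   ] y [ 0.97  -0.244 -0.006] z [-0.244 -0.97  -0.002] F [ 0.3  1.5 -3.6] w 0.0435 q [-0.5    0.366  0.127  1.337  0.     1.318]
shift(tool cm, now axes) [-0.36  0.23 -6.01] turn [-0.14 -0.11  0.32] dist 6.03
```

View pics/wrist12.png

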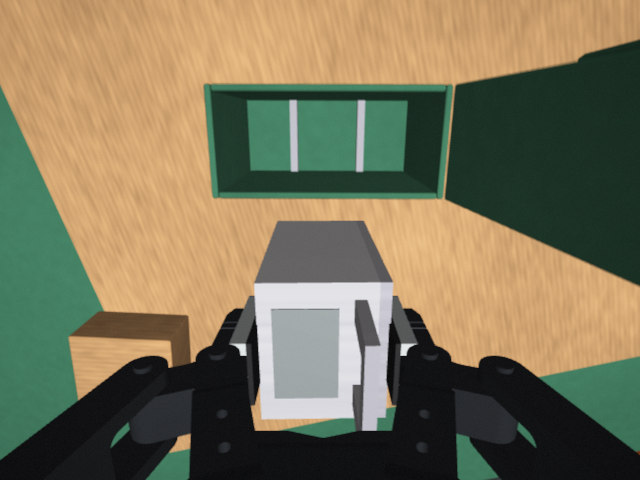

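```bash
python3 - <<'E'
from h import *
w=ld("wrist","12");crop(w,195,75,270,135,2.9,"g");crop(w,240,210,160,220,2.7,"k")
E
```

```text
(no output)
```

View pics/g.png

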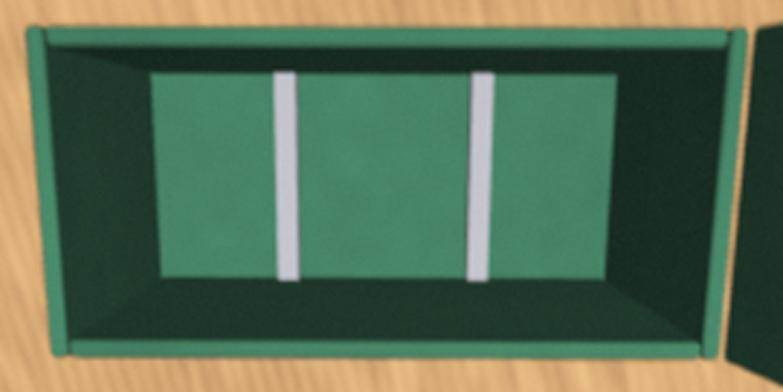

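View pics/k.png

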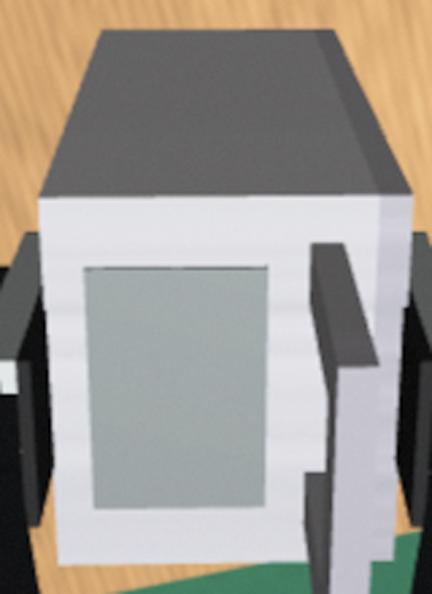

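```bash
python3 - <<'E'
from h import *
w=ld("wrist","12")
g=lambda u,v,z:bp(w,195+(u-1)/2.9,75+(v-1)/2.9,z)
k=lambda u,v,z:bp(w,240+(u-1)/2.7,210+(v-1)/2.7,z)
P=[g(*p,.115) for p in [(27,27),(747,29),(52,355),(717,358)]]
c=sum(P)/4
for a,b in [(0,1),(2,3),(2,0),(3,1)]:
    e=P[b]-P[a];print("rim",np.linalg.norm(e).round(4),np.degrees(np.arctan2(e[1],e[0])).round(2))
print("rim centre",c)
F=[g(*p,.004) for p in [(150,73),(617,74),(162,279),(605,280)]];print("floor centre",sum(F)/4,np.linalg.norm(F[0]-F[1]),np.linalg.norm(F[0]-F[2]))
rb=[g(*p,.012) for p in [(297,73),(471,73),(299,279),(468,279)]];print("rib mid",sum(rb)/4,np.linalg.norm(rb[0]-rb[1]))
o,R=st()
z=o["ee_pos"][2]+.0275
U=[k(*p,z) for p in [(40,197),(412,193),(58,563),(395,560)]]
for a,b in [(0,1),(2,3),(2,0),(3,1)]:
    e=U[b]-U[a];print("unit",np.linalg.norm(e).round(4),np.degrees(np.arctan2(e[1],e[0])).round(2))
u=sum(U)/4;print("unit centre",u,"tcp",o["ee_pos"])
print("shift by TCP",R.T@(c-o["ee_pos"])*100,"by unit img",R.T@(c-u)*100)
E
```

```text
rim 0.1403 -14.46
rim 0.1406 -14.49
rim 0.0648 75.33
rim 0.0648 75.61
rim centre [ 0.50526771 -0.20925867  0.115     ]
floor centre [ 0.50522552 -0.2097128   0.004     ] 0.13479993963041506 0.05905850126960448
rib mid [ 0.5054174  -0.20929379  0.012     ] 0.04906915516085492
t 12.517 tcp [ 0.4884 -0.2665  0.2113] x [-0.005  0.003 -1.   ] y [ 0.97  -0.244 -0.006] z [-0.244 -0.97  -0.002] F [ 0.3  1.5 -3.6] w 0.0435 q [-0.5    0.366  0.127  1.337  0.     1.318]
unit 0.0434 -13.5
unit 0.0441 -13.41
unit 0.0519 75.4
unit 0.0518 76.2
unit centre [ 0.48822418 -0.26838678  0.23877664] tcp [ 0.48843219 -0.26650478  0.21127664]
shift by TCP [ 9.63761688  0.28847728 -5.94395075] by unit img [12.38807306  0.27810807 -6.12625641]
```

Request:
apply_moves(jaw=[3.8, 3.8, 3.8, 3.8, 3.8, 3.8], translation=[[0, 0.28, -1.5], [0, 0, -2], [0, 0, -1.6], [0, 0, -0.92], [0, 0, 0], [0, 0, 0]], angular=[[0.6, 0, 0], [0, 0, 0], [0, 0, 0], [0, 0, 0], [0, 0, 0], [0, 0, 0]])

```text
clock: 13.02
ee_pos: [0.5073, -0.2077, 0.2138]
tool_rot: [1.392, 1.08, -1.394]
wrist_force: [-0.7, -0.4, -2.9]
gripper_width: 0.0432
```

```bash
python3 - <<'E'
from h import *
for i in range(3): w=snap("wrist","13")
plan((.5053,-.2086,.13),goal(-14.5))
E
```

```text
t 13.167 tcp [ 0.5075 -0.2091  0.2142] x [-0. -0. -1.] y [ 0.968 -0.253 -0.   ] z [-0.253 -0.968  0.   ] F [-1.3  0.1 -4.1] w 0.0431 q [-0.391  0.345  0.104  1.33  -0.     1.436]
shift(tool cm, now axes) [ 8.42 -0.22 -0.  ] turn [-0.13  0.02  0.01] dist 8.42
```

View pics/wrist13.png

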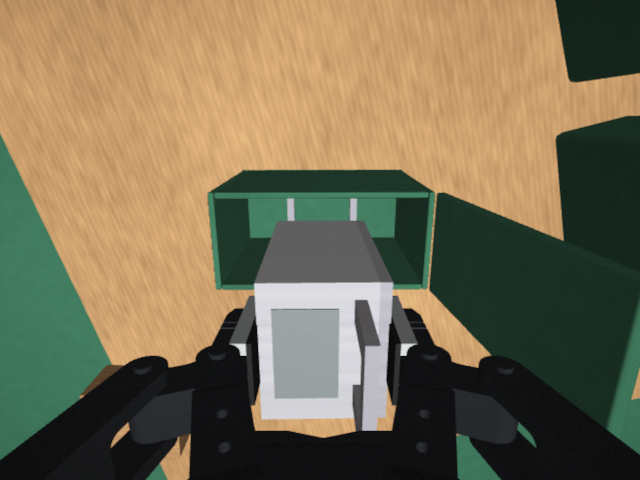

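Request:
apply_moves(jaw=[3.8, 3.8, 3.8, 3.8, 3.8, 3.8], translation=[[0, -0.14, 0], [1.5, 0, 0], [1.5, 0, 0], [1.0, 0, 0], [0, 0, 0], [0, 0, 0]], angular=[[0, 0, 0], [0, 0, 0], [0, 0, 0], [0, 0, 0], [0, 0, 0], [0, 0, 0]])

```text
clock: 13.67
ee_pos: [0.5057, -0.2085, 0.1738]
tool_rot: [1.395, 1.079, -1.396]
wrist_force: [-0.1, -0.6, -3.0]
gripper_width: 0.0429
```

```bash
python3 - <<'E'
from h import *
for i in range(3): w=snap("wrist","14")
plan((.5053,-.209,.13),goal(-14.5));crop(w,200,180,240,240,2.5,"g")
t=snap("top","14");crop(t,365,185,90,120,5,"b")
E
```

```text
t 13.817 tcp [ 0.507  -0.2088  0.1753] x [ 0.002 -0.001 -1.   ] y [ 0.968 -0.252  0.002] z [-0.252 -0.968  0.   ] F [ 0.2  0.7 -3.1] w 0.0434 q [-0.391  0.364  0.027  1.233 -0.     1.435]
shift(tool cm, now axes) [ 4.53 -0.17  0.06] turn [-0.12  0.02 -0.11] dist 4.53
```

View pics/g.png

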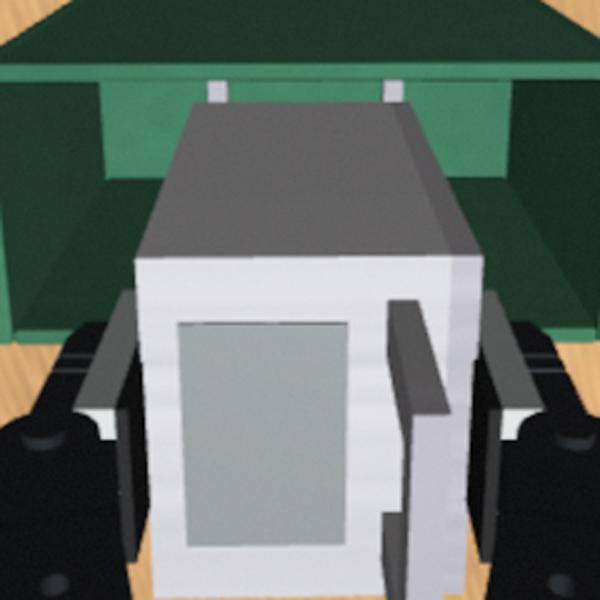

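View pics/b.png

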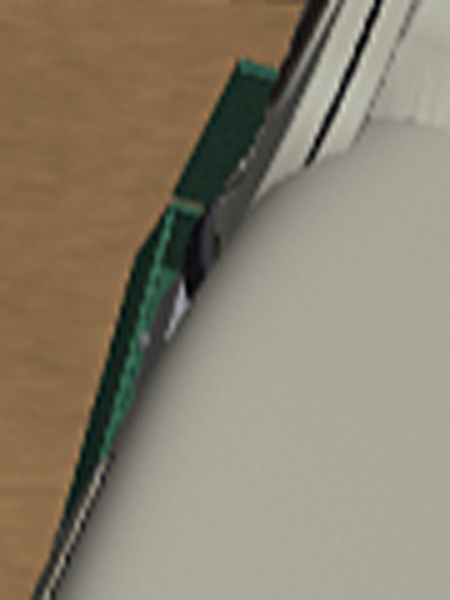

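Request:
apply_moves(jaw=[3.8, 3.8, 3.8, 3.8, 3.8, 3.8], translation=[[1.0, 0, 0], [1.0, 0, 0], [1.0, 0, 0], [1.0, 0, 0], [0.5, 0, 0], [0, 0, 0]], angular=[[0, 0, 0], [0, 0, 0], [0, 0, 0], [0, 0, 0], [0, 0, 0], [0, 0, 0]])

```text
clock: 14.37
ee_pos: [0.5049, -0.2077, 0.1269]
tool_rot: [1.393, 1.082, -1.397]
wrist_force: [-0.4, -0.5, -4.7]
gripper_width: 0.043
```

Request:
apply_moves(jaw=[3.8, 3.8, 3.8, 3.8, 3.8, 3.8, 3.8], translation=[[1.0, 0, 0], [1.0, 0, 0], [1.0, 0, 0], [1.0, 0, 0], [0.5, 0, 0], [0, 0, 0], [0, 0, 0]], angular=[[0, 0, 0], [0, 0, 0], [0, 0, 0], [0, 0, 0], [0, 0, 0], [0, 0, 0], [0, 0, 0]])

```text
clock: 14.95
ee_pos: [0.5061, -0.2082, 0.0838]
tool_rot: [1.394, 1.079, -1.395]
wrist_force: [0.2, -0.4, -3.1]
gripper_width: 0.0433
```

```bash
python3 - <<'E'
from h import *
for i in range(2): w=snap("wrist","15")
plan((.5053,-.209,.0565),goal(-14.5))
E
```

```text
t 15.05 tcp [ 0.5069 -0.2086  0.0848] x [ 0.001 -0.    -1.   ] y [ 0.968 -0.252  0.001] z [-0.252 -0.968  0.   ] F [ 0.4 -0.8 -3.4] w 0.0433 q [-0.39   0.439 -0.11   1.02   0.     1.435]
shift(tool cm, now axes) [ 2.83 -0.14  0.08] turn [-0.11  0.01 -0.06] dist 2.83
```

View pics/wrist15.png

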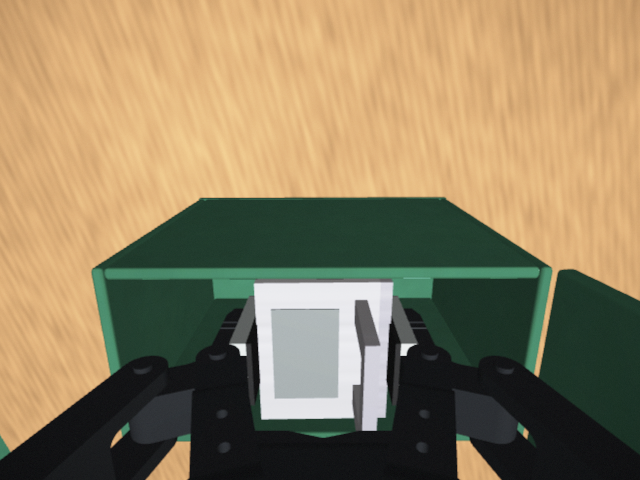

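```bash
python3 - <<'E'
from h import *
w=ld("wrist","15");crop(w,80,255,250,195,3.1,"g");crop(w,320,255,250,195,3.1,"k")
E
```

```text
(no output)
```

View pics/g.png

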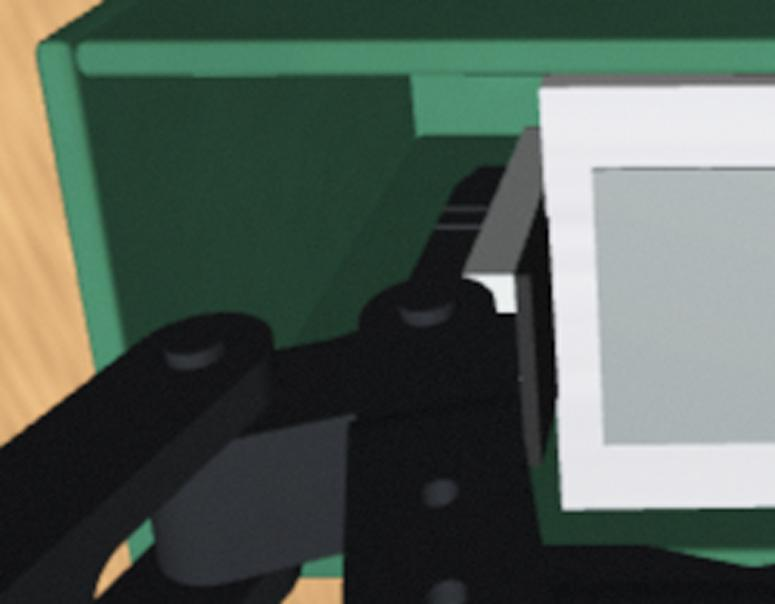

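View pics/k.png

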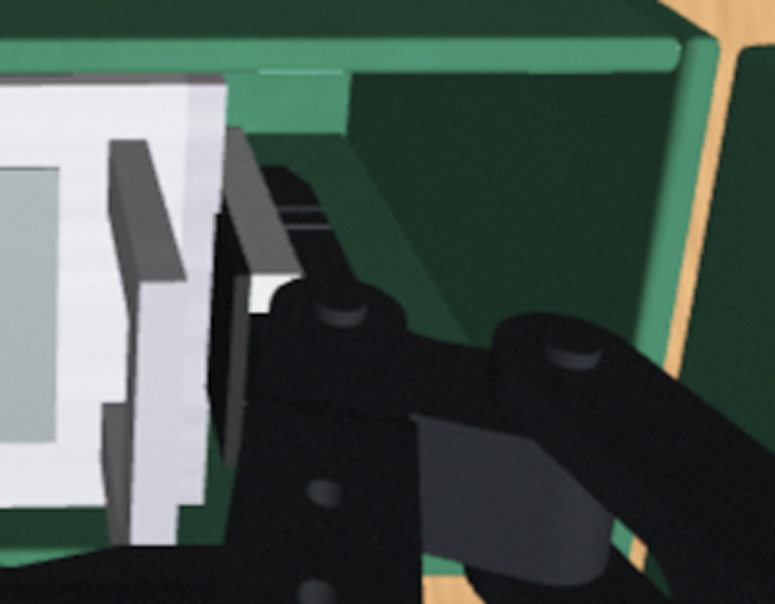

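Request:
apply_moves(jaw=[3.8, 3.8, 3.8, 3.8, 3.8, 3.8, 3.8, 3.8], translation=[[0.5, 0, 0], [0.5, 0, 0], [0.5, 0, 0], [0.4, 0, 0], [0.3, 0, 0], [0.2, 0, 0], [0, 0, 0], [0, 0, 0]], angular=[[0, 0, 0], [0, 0, 0], [0, 0, 0], [0, 0, 0], [0, 0, 0], [0, 0, 0], [0, 0, 0], [0, 0, 0]])

```text
clock: 15.72
ee_pos: [0.5063, -0.2084, 0.0602]
tool_rot: [1.394, 1.078, -1.395]
wrist_force: [0.6, 0.3, -3.1]
gripper_width: 0.0433
```

Request:
apply_moves(jaw=[3.8, 3.8, 3.8], translation=[[0.1, 0, 0], [0.1, 0, 0], [0, 0, 0]], angular=[[0, 0, 0], [0, 0, 0], [0, 0, 0]])

```text
clock: 15.97
ee_pos: [0.5064, -0.2084, 0.0583]
tool_rot: [1.395, 1.078, -1.395]
wrist_force: [0.2, -0.3, -3.7]
gripper_width: 0.0432
```

Request:
apply_moves(jaw=[3.8, 3.8, 3.8], translation=[[0.1, 0, 0], [0.05, 0, 0], [0, 0, 0]], angular=[[0, 0, 0], [0, 0, 0], [0, 0, 0]])

```text
clock: 16.22
ee_pos: [0.5064, -0.2084, 0.0568]
tool_rot: [1.395, 1.078, -1.394]
wrist_force: [0.6, -0.0, -3.9]
gripper_width: 0.0431
```

Request:
apply_moves(jaw=[3.8, 3.8, 3.8], translation=[[0.05, 0, 0], [0.05, 0, 0], [0, 0, 0]], angular=[[0, 0, 0], [0, 0, 0], [0, 0, 0]])

```text
clock: 16.47
ee_pos: [0.5064, -0.2084, 0.0567]
tool_rot: [1.395, 1.077, -1.394]
wrist_force: [-2.3, 1.6, 4.6]
gripper_width: 0.0432
```

Request:
apply_moves(jaw=[4.7, 5.3, 6, 6.5, 6.5, 6.5, 6.5, 6.5], translation=[[0, 0, 0], [0, 0, 0], [0, 0, 0], [0, 0, 0], [-1, 0, 0], [-2, 0, 0], [-3, 0, 0], [-3, 0, 0]], angular=[[0, 0, 0], [0, 0, 0], [0, 0, 0], [0, 0, 0], [0, 0, 0], [0, 0, 0], [0, 0, 0], [0, 0, 0]])

```text
clock: 17.13
ee_pos: [0.5057, -0.2081, 0.1467]
tool_rot: [1.394, 1.079, -1.396]
wrist_force: [0.7, -0.5, 0.9]
gripper_width: 0.0647
```

Request:
apply_moves(jaw=[6.5, 6.5, 6.5, 6.5], translation=[[-3.5, 0, 0], [-3.5, 0, 0], [-2, 0, 0], [0, 0, 0]], angular=[[0, 0, 0], [0, 0, 0], [0, 0, 0], [0, 0, 0]])

```text
clock: 17.47
ee_pos: [0.5093, -0.2095, 0.2427]
tool_rot: [1.397, 1.067, -1.387]
wrist_force: [1.2, 0.5, 1.1]
gripper_width: 0.065
```

```bash
python3 - <<'E'
from h import *
for i in range(2): w=snap("wrist","16")
st()
E
```

```text
t 17.567 tcp [ 0.507  -0.2086  0.2374] x [ 0.003 -0.001 -1.   ] y [ 0.968 -0.252  0.003] z [-0.252 -0.968  0.   ] F [ 0.6  1.1 -0.4] w 0.0651 q [-0.39   0.332  0.146  1.381  0.     1.435]
```

View pics/wrist16.png

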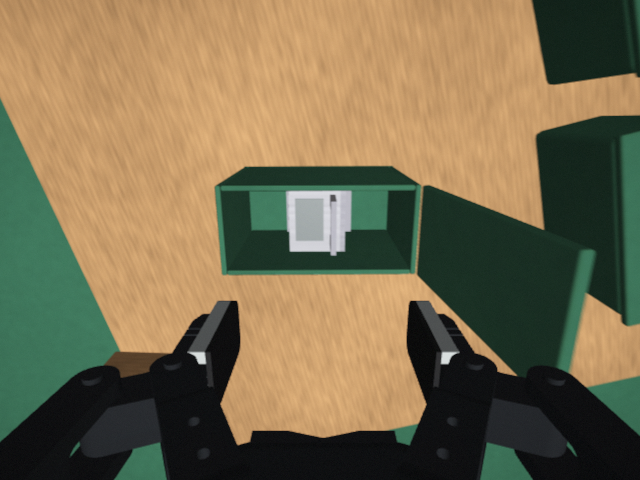

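```bash
python3 - <<'E'
from h import *
from scipy.optimize import least_squares
D=[((.1167,.4859,.2309),(.241,.004,1.335)),((.5154,.1855,.2308),(.337,.135,1.37)),((.5346,.1904,.0916),(.466,-.047,1.056)),((.4564,.1796,.1525),(.267,-.172,1.125)),((.4462,-.021,.0577),(.303,-.407,.868)),((.4475,-.0209,.1659),(.183,-.245,1.146)),((.4884,-.2665,.2113),(.366,.127,1.337)),((.507,-.2088,.1753),(.364,.027,1.233)),((.5069,-.2086,.0848),(.439,-.11,1.02)),((.507,-.2086,.2374),(.332,.146,1.381)),((.5132,.1871,.1023),(.419,-.091,1.061))]
r=np.array([np.hypot(a[0],a[1]) for a,_ in D]);z=np.array([a[2] for a,_ in D]);q=np.array([b for _,b in D])
def fk(p,q2,q3):
    return p[0]+p[1]*np.sin(q2+p[2])+p[3]*np.cos(q2-q3+p[4]), p[5]+p[1]*np.cos(q2+p[2])-p[3]*np.sin(q2-q3+p[4])
def res(p):
    a,b=fk(p,q[:,0],q[:,1]);return np.r_[a-r,b-z]
s=least_squares(res,[0,.35,0,.35,0,.1]);p=s.x;print(p.round(3),np.abs(s.fun).max())
for rr,zz in [(.62,.29),(.65,.29),(.68,.29),(.68,.26),(.68,.235),(.7,.235),(.65,.32)]:
    k=least_squares(lambda x:np.array(fk(p,*x))-[rr,zz],[.5,.5]);print(rr,zz,k.x.round(2),np.abs(k.fun).max().round(4),"q4",(1.5708-k.x[0]+k.x[1]).round(2))
# lid angle
t=ld("top","1");h=np.array([.574,-.227,.115]);a=np.radians(-14.5);X=np.array([np.cos(a),np.sin(a),0]);Y=np.array([-np.sin(a),np.cos(a),0]);Z=np.array([0,0,1.])
print("meas",365+238/5,185+60/5,365+393/5,185+103/5)
for th in [1.65,1.7,1.75,1.8,1.85]:
    e=h+.142*(-np.cos(th)*X+np.sin(th)*Z);print(th,[pj(t,e+sg*.033*Y).round(1) for sg in (1,-1)],e.round(3))
E
```

```text
[-0.001  0.497 -0.002  0.392 -0.017 -0.166] 0.0030382150689357568
0.62 0.29 [0.48 0.5 ] 0.0 q4 1.59
0.65 0.29 [0.55 0.62] 0.0 q4 1.64
0.68 0.29 [0.63 0.75] 0.0 q4 1.69
0.68 0.26 [0.62 0.66] 0.0 q4 1.61
0.68 0.235 [0.62 0.6 ] 0.0 q4 1.55
0.7 0.235 [0.67 0.68] 0.0 q4 1.58
0.65 0.32 [0.56 0.71] 0.0 q4 1.72
meas 412.6 197.0 443.6 205.6
1.65 [array([411.2, 202.5]), array([443.2, 211.7])] [ 0.585 -0.23   0.257]
1.7 [array([412. , 199.4]), array([443.9, 208.6])] [ 0.592 -0.232  0.256]
1.75 [array([412.8, 196.3]), array([444.7, 205.5])] [ 0.599 -0.233  0.255]
1.8 [array([413.6, 193.4]), array([445.3, 202.5])] [ 0.605 -0.235  0.253]
1.85 [array([414.3, 190.5]), array([445.9, 199.6])] [ 0.612 -0.237  0.252]
```

Request:
apply_moves(jaw=[5, 3, 1, 0, 0, 0, 0, 0], translation=[[-2.5, 0, 0], [-2.5, 0, 0], [-0.5, 0, 0], [0, 0, 0], [0, 0, 0], [0, 0, 0], [0, 0, 0], [0, 0, 0]], angular=[[0, 0, 0], [-7.1, 0, 0], [-7.1, 0, 0], [-7.1, 0, 0], [-7.1, 0, 0], [-7.1, 0, 0], [-7.1, 0, 0], [-7.1, 0, 0]], grip_force=30)

```text
clock: 18.23
ee_pos: [0.5055, -0.208, 0.2888]
tool_rot: [0.743, 1.444, -0.743]
wrist_force: [1.0, -0.4, 0.3]
gripper_width: -0.0001
```

Request:
apply_moves(jaw=[0, 0, 0, 0, 0, 0, 0], translation=[[0, 0, 0], [0, 0, 0], [0, 0, 0], [0, 0, 0], [0, 0, 0], [0, 0, 0], [0, 0, 0]], angular=[[-7.1, 0, 0], [-7.1, 0, 0], [-7.1, 0, 0], [-7.1, 0, 0], [-7.1, 0, 0], [-4.8, 0, 0], [0, 0, 0]])

```text
clock: 18.82
ee_pos: [0.5056, -0.208, 0.2889]
tool_rot: [0.2, 1.565, -0.198]
wrist_force: [0.5, 0.1, -0.0]
gripper_width: 0.0001
```

```bash
python3 - <<'E'
from h import *
for i in range(2): w=snap("wrist","17")
plan((.574+.968*.075,-.227-.2504*.075,.292),goal(90-14.5))
E
```

```text
t 18.917 tcp [ 0.5058 -0.2081  0.2894] x [-0.003  0.001 -1.   ] y [0.254 0.967 0.   ] z [ 0.967 -0.254 -0.003] F [-0.3 -0.1  0.9] w 0.0002 q [-0.39   0.324  0.267  1.517 -0.    -0.133]
shift(tool cm, now axes) [-0.3  -0.06 14.57] turn [-0.24 -0.16 -0.02] dist 14.58
```

View pics/wrist17.png

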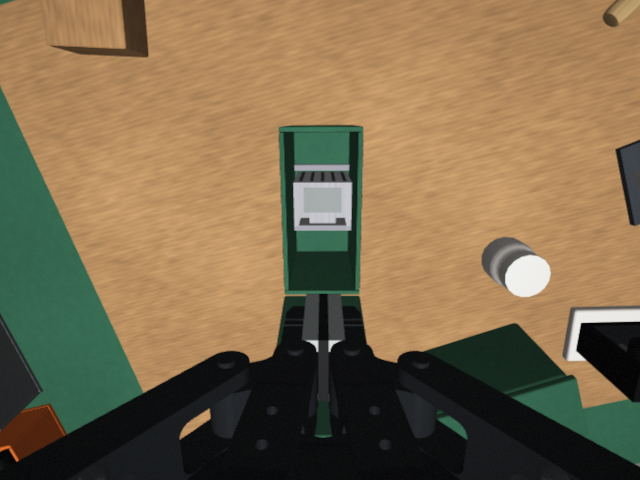

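Request:
apply_moves(jaw=[0, 0, 0, 0, 0, 0, 0, 0], translation=[[-0.5, 0, 1.5], [0, 0, 2.4], [0, 0, 2.4], [0, 0, 2.4], [0, 0, 2.4], [0, 0, 2.2], [0, 0, 1.5], [0, 0, 0]], angular=[[0, 0, 0], [0, 0, 0], [0, 0, 0], [0, 0, 0], [0, 0, 0], [0, 0, 0], [0, 0, 0], [0, 0, 0]])

```text
clock: 19.58
ee_pos: [0.6515, -0.2459, 0.2921]
tool_rot: [0.202, 1.565, -0.201]
wrist_force: [-1.0, -0.0, -1.2]
gripper_width: 0.0
```

```bash
python3 - <<'E'
from h import *
for i in range(2): w=snap("wrist","18")
plan((.574+.968*.075,-.227-.2504*.075,.235),goal(90-14.5));s=snap("scene","18")
crop(s,180,170,160,160,4,"g")
E
```

```text
t 19.683 tcp [ 0.6494 -0.2456  0.2939] x [-0.003  0.001 -1.   ] y [0.253 0.967 0.   ] z [ 0.967 -0.253 -0.003] F [-0.3 -0.8 -0.7] w 0.0003 q [-0.362  0.683  0.857  1.747 -0.    -0.106]
shift(tool cm, now axes) [ 5.89 -0.09 -0.25] turn [-0.17 -0.17 -0.01] dist 5.9
```

View pics/wrist18.png

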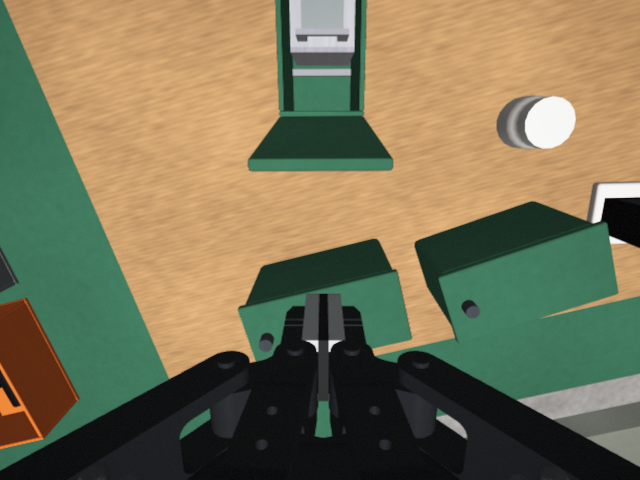

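View pics/g.png

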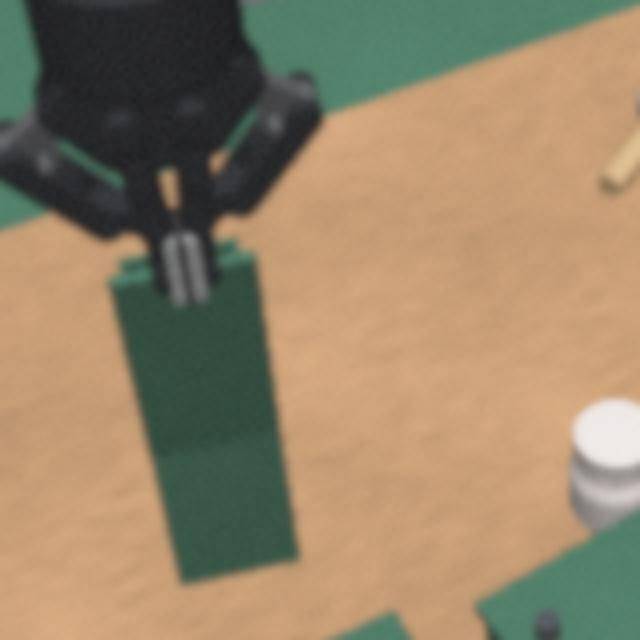

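Request:
apply_moves(jaw=[0, 0, 0, 0, 0, 0, 0, 0], translation=[[2.5, 0, 0], [2.5, 0, 0], [0.5, 0, 0], [0, 0, 0], [0, 0, -1], [0, 0, -1], [0, 0, -1], [0, 0, -1]], angular=[[0, 0, 0], [0, 0, 0], [0, 0, 0], [0, 0, 0], [0, 0, 0], [0, 0, 0], [0, 0, 0], [0, 0, 0]])

```text
clock: 20.4
ee_pos: [0.6109, -0.2357, 0.2437]
tool_rot: [0.2, 1.558, -0.201]
wrist_force: [0.7, 0.6, -0.0]
gripper_width: 0.0001
```

Request:
apply_moves(jaw=[0, 0, 0, 0], translation=[[0, 0, -1], [0, 0, -1], [0, 0, -1], [0, 0, 0]], angular=[[0, 0, 0], [0, 0, 0], [0, 0, 0], [0, 0, 0]])

```text
clock: 20.73
ee_pos: [0.5813, -0.2281, 0.2445]
tool_rot: [0.2, 1.557, -0.201]
wrist_force: [0.2, 0.7, -0.1]
gripper_width: -0.0002
```

```bash
python3 - <<'E'
from h import *
w=snap("wrist","19")
o,R=st();e=o["ee_pos"]-[.574,-.227,0];print("s",e@[.968,-.2504,0])
E
```

```text
t 20.783 tcp [ 0.5819 -0.2282  0.2439] x [ 0.004 -0.002 -1.   ] y [ 0.253  0.968 -0.   ] z [ 0.968 -0.253  0.004] F [-0.1  0.3 -0.1] w -0.0 q [-0.374  0.492  0.403  1.478 -0.    -0.118]
s 0.007983135060902664
```

View pics/wrist19.png

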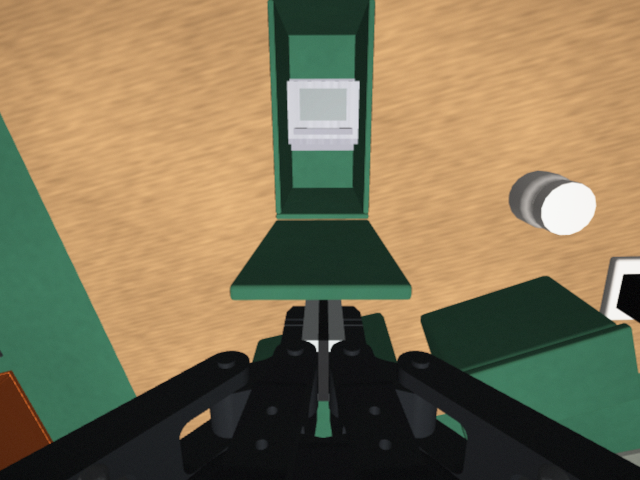

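```bash
cat >> h.py <<'E'
H=np.array([.574,-.227,.115]);LX=np.array([.968,-.2504,0]);LY=np.array([.2504,.968,0]);LZ=np.array([0,0,1.])
def lidpts(d):
    for th in np.arange(0,1.81,.15):
        e=H+.142*(-np.cos(th)*LX+np.sin(th)*LZ); o=e+.006*(np.sin(th)*LX+np.cos(th)*LZ)
        print(th.round(2),*[pj(d,q+sg*.033*LY).round(0) for q in (e,o) for sg in (-1,1)])
def sz():
    o,R=st();e=o["ee_pos"]-H;print("s",(e@LX).round(4),"lat",(e@LY).round(4),"z",o["ee_pos"][2].round(4))
E
python3 - <<'E'
from h import *
lidpts(ld("wrist","19"));sz()
E
```

```text
0.0 [267. -10.] [376. -10.] [266. -13.] [378. -13.]
0.15 [262. -18.] [381. -19.] [260. -20.] [383. -20.]
0.3 [256. -21.] [387. -22.] [255. -21.] [388. -21.]
0.45 [250. -16.] [392. -17.] [249. -13.] [394. -14.]
0.6 [244.  -1.] [398.  -2.] [242.   5.] [400.   4.]
0.75 [238.  25.] [404.  24.] [237.  34.] [406.  33.]
0.9 [233.  63.] [409.  62.] [232.  75.] [411.  75.]
1.05 [229. 112.] [413. 111.] [228. 127.] [414. 126.]
1.2 [227. 169.] [415. 168.] [227. 186.] [416. 185.]
1.35 [228. 230.] [415. 229.] [228. 247.] [415. 246.]
1.5 [230. 288.] [414. 288.] [231. 304.] [413. 303.]
1.65 [234. 340.] [410. 340.] [236. 353.] [409. 353.]
1.8 [240. 382.] [405. 382.] [241. 392.] [403. 392.]
t 20.783 tcp [ 0.5819 -0.2282  0.2439] x [ 0.004 -0.002 -1.   ] y [ 0.253  0.968 -0.   ] z [ 0.968 -0.253  0.004] F [-0.1  0.3 -0.1] w -0.0 q [-0.374  0.492  0.403  1.478 -0.    -0.118]
s 0.008 lat 0.0008 z 0.2439
```

Request:
apply_moves(jaw=[0, 0, 0, 0, 0, 0, 0, 0], translation=[[0.3, 0, -1.2], [0.4, 0, -1.2], [0.4, 0, -1.3], [0.5, 0, -1.1], [0.6, 0, -1.1], [0.7, 0, -1.1], [0.8, 0, -0.9], [0, 0, 0]], angular=[[0, 0, 0], [0, 0, 0], [0, 0, 0], [0, 0, 0], [0, 0, 0], [0, 0, 0], [0, 0, 0], [0, 0, 0]])

```text
clock: 21.45
ee_pos: [0.5042, -0.2078, 0.2038]
tool_rot: [0.201, 1.563, -0.2]
wrist_force: [-0.8, 0.4, -0.3]
gripper_width: -0.0
```

```bash
python3 - <<'E'
from h import *
w=snap("wrist","20");sz();lidpts(w)
E
```

```text
t 21.5 tcp [ 0.5053 -0.2081  0.2044] x [ 0.  0. -1.] y [0.253 0.968 0.   ] z [ 0.968 -0.253  0.   ] F [-0.5 -0.6  0. ] w -0.0005 q [-0.391  0.345  0.078  1.303  0.    -0.135]
s -0.0713 lat 0.0011 z 0.2044
0.0 [263. 130.] [380. 130.] [261. 131.] [381. 130.]
0.15 [257. 135.] [385. 134.] [255. 137.] [387. 136.]
0.3 [251. 147.] [391. 146.] [249. 151.] [393. 151.]
0.45 [244. 168.] [398. 168.] [241. 176.] [400. 176.]
0.6 [236. 202.] [405. 201.] [234. 213.] [407. 212.]
0.75 [229. 247.] [412. 247.] [227. 262.] [414. 261.]
0.9 [222. 305.] [419. 304.] [221. 323.] [420. 322.]
1.05 [218. 371.] [424. 371.] [216. 391.] [425. 391.]
1.2 [215. 442.] [427. 442.] [215. 462.] [427. 462.]
1.35 [215. 510.] [427. 510.] [216. 528.] [426. 528.]
1.5 [218. 569.] [424. 569.] [219. 584.] [423. 583.]
1.65 [223. 614.] [420. 614.] [225. 624.] [418. 624.]
1.8 [230. 643.] [413. 642.] [232. 649.] [412. 648.]
```

View pics/wrist20.png

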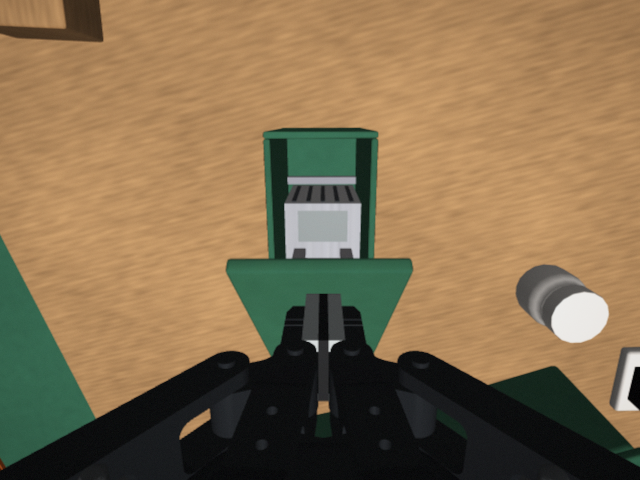

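Request:
apply_moves(jaw=[0, 0, 0, 0, 0, 0, 0, 0], translation=[[1, 0, -0.9], [1, 0, -0.8], [1.1, 0, -0.7], [1.2, 0, -0.6], [1.2, 0, -0.4], [1.2, 0, -0.2], [0.7, 0, 0], [0, 0, 0]], angular=[[0, 0, 0], [0, 0, 0], [0, 0, 0], [0, 0, 0], [0, 0, 0], [0, 0, 0], [0, 0, 0], [0, 0, 0]])

```text
clock: 22.17
ee_pos: [0.4707, -0.199, 0.129]
tool_rot: [0.201, 1.563, -0.2]
wrist_force: [-0.4, 0.3, -0.5]
gripper_width: 0.0001
```

```bash
python3 - <<'E'
from h import *
w=snap("wrist","21");sz();lidpts(w)
E
```

```text
t 22.217 tcp [ 0.4712 -0.1992  0.1298] x [-0.  0. -1.] y [0.252 0.968 0.   ] z [ 0.968 -0.252 -0.   ] F [-0.6 -0.8 -0.2] w -0.0001 q [-0.4    0.331 -0.146  1.094  0.    -0.145]
s -0.1065 lat 0.0012 z 0.1298
0.0 [240. 222.] [401. 222.] [237. 226.] [404. 226.]
0.15 [229. 241.] [412. 241.] [225. 249.] [416. 248.]
0.3 [215. 275.] [425. 275.] [210. 288.] [430. 288.]
0.45 [198. 330.] [441. 329.] [192. 349.] [447. 349.]
0.6 [178. 410.] [460. 410.] [172. 439.] [466. 438.]
0.75 [156. 522.] [481. 522.] [150. 560.] [487. 559.]
0.9 [135. 666.] [502. 665.] [129. 711.] [508. 711.]
1.05 [117. 831.] [519. 830.] [113. 880.] [524. 879.]
1.2 [107. 996.] [530. 996.] [ 105. 1041.] [ 532. 1040.]
1.35 [ 107. 1133.] [ 530. 1132.] [ 109. 1164.] [ 529. 1164.]
1.5 [ 118. 1217.] [ 520. 1217.] [ 122. 1232.] [ 516. 1232.]
1.65 [ 137. 1243.] [ 503. 1243.] [ 142. 1243.] [ 498. 1243.]
1.8 [ 158. 1221.] [ 483. 1221.] [ 164. 1210.] [ 477. 1210.]
```

View pics/wrist21.png

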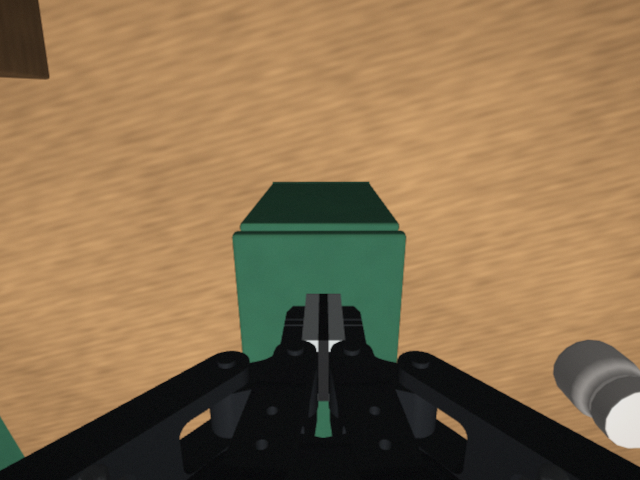

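Nearly shut: the lid's edge is at row 233 and the shut position predicts 226, so the angle is about 0.05. I'll press down gently.

Request:
apply_moves(jaw=[0, 0, 0, 0, 0, 0], translation=[[0.3, 0, -0.5], [0.3, 0, 0], [0.2, 0, 0], [0.1, 0, 0], [0, 0, 0], [0, 0, 0]], angular=[[0, 0, 0], [0, 0, 0], [0, 0, 0], [0, 0, 0], [0, 0, 0], [0, 0, 0]])

```text
clock: 22.72
ee_pos: [0.466, -0.1979, 0.1215]
tool_rot: [0.2, 1.561, -0.201]
wrist_force: [-1.4, -0.1, 3.8]
gripper_width: 0.0
```

Request:
apply_moves(jaw=[0, 0, 0, 0, 0], translation=[[0.1, 0, 0], [0.1, 0, 0], [0.1, 0, 0], [0, 0, 0], [0, 0, 0]], angular=[[0, 0, 0], [0, 0, 0], [0, 0, 0], [0, 0, 0], [0, 0, 0]])

```text
clock: 23.13
ee_pos: [0.4661, -0.198, 0.1212]
tool_rot: [0.199, 1.559, -0.201]
wrist_force: [-6.4, 3.2, 21.6]
gripper_width: 0.0
```

```bash
python3 - <<'E'
from h import *
w=snap("wrist","22");sz();lidpts(w);crop(w,200,150,240,120,3,"g")
E
```

```text
t 23.183 tcp [ 0.4661 -0.198   0.1212] x [ 0.003 -0.001 -1.   ] y [ 0.252  0.968 -0.001] z [ 0.968 -0.252  0.003] F [-7.1  3.2 21.4] w 0.0 q [-0.402  0.327 -0.176  1.065 -0.    -0.147]
s -0.1117 lat 0.0011 z 0.1212
0.0 [237. 239.] [405. 239.] [234. 244.] [408. 243.]
0.15 [225. 262.] [416. 261.] [221. 270.] [420. 270.]
0.3 [209. 301.] [431. 300.] [204. 315.] [436. 315.]
0.45 [191. 363.] [449. 362.] [185. 385.] [455. 385.]
0.6 [169. 455.] [470. 455.] [162. 487.] [477. 487.]
0.75 [144. 583.] [494. 583.] [136. 626.] [501. 626.]
0.9 [119. 747.] [518. 747.] [112. 800.] [525. 800.]
1.05 [ 98. 937.] [539. 937.] [ 93. 993.] [544. 993.]
1.2 [  86. 1124.] [ 551. 1124.] [  84. 1173.] [ 553. 1174.]
1.35 [  86. 1272.] [ 551. 1273.] [  88. 1305.] [ 550. 1306.]
1.5 [ 100. 1355.] [ 539. 1355.] [ 105. 1367.] [ 534. 1368.]
1.65 [ 122. 1368.] [ 518. 1369.] [ 129. 1363.] [ 512. 1364.]
1.8 [ 147. 1328.] [ 494. 1328.] [ 154. 1311.] [ 488. 1312.]
```

View pics/g.png

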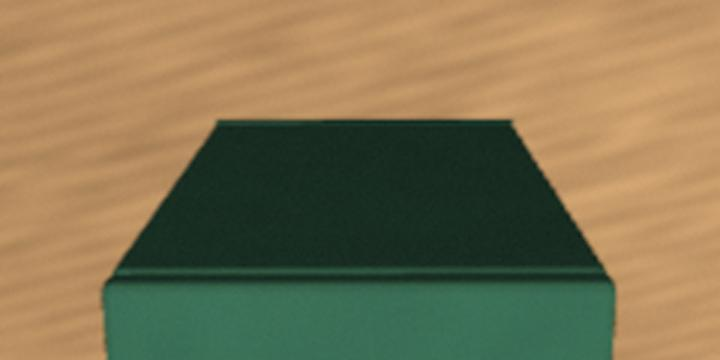

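Request:
apply_moves(jaw=[0, 0, 0, 0, 0, 0, 0, 0], translation=[[-0.5, 0, 0], [-1.5, 0, 0], [-3, 0, 0], [-3, 1, -2], [-2, 2, -3], [0, 3, -2], [0, 3, 0], [0, 2, 0]], angular=[[0, 0, 0], [0, 0, 0], [0, 0, 0], [0, 0, 0], [0, 0, 0], [0, 0, 0], [0, 0, 0], [0, 0, 0]])

```text
clock: 23.85
ee_pos: [0.4253, -0.0718, 0.2186]
tool_rot: [0.2, 1.56, -0.199]
wrist_force: [0.8, 0.2, 0.1]
gripper_width: 0.0004
```

Request:
apply_moves(jaw=[0, 0, 0, 0, 0, 0, 0], translation=[[0, 3, 0], [0, 3, 0], [0, 3, 0], [0, 3, 0], [0, 2, 0], [0, 0, 0], [0, 0, 0]], angular=[[0, 0, 0], [0, 0, 0], [0, 0, 0], [0, 0, 0], [0, 0, 0], [0, 0, 0], [0, 0, 0]])

```text
clock: 24.43
ee_pos: [0.461, 0.0626, 0.2173]
tool_rot: [0.198, 1.562, -0.199]
wrist_force: [-0.2, -0.9, 0.3]
gripper_width: -0.0003
```

```bash
python3 - <<'E'
from h import *
t=snap("top","23");s=snap("scene","23");st()
lidpts(s);crop(s,190,220,90,110,5,"g")
for n,u in [("top",t)]:
    d=ld("top","1");diff=np.abs(d["color"].astype(int)-t["color"]).max(2)
    print(diff.max())
E
```

```text
t 24.533 tcp [0.4607 0.0613 0.2175] x [-0.001 -0.    -1.   ] y [ 0.252  0.968 -0.001] z [ 0.968 -0.252 -0.001] F [-0.1 -0.7 -0.1] w -0.0001 q [ 0.133  0.179 -0.11   1.283 -0.     0.388]
0.0 [209. 233.] [239. 228.] [208. 231.] [239. 226.]
0.15 [207. 227.] [238. 221.] [207. 225.] [238. 220.]
0.3 [206. 221.] [237. 216.] [206. 220.] [237. 214.]
0.45 [205. 217.] [237. 211.] [205. 216.] [236. 210.]
0.6 [204. 213.] [236. 208.] [204. 213.] [236. 207.]
0.75 [203. 211.] [236. 206.] [203. 211.] [236. 205.]
0.9 [203. 211.] [236. 205.] [203. 211.] [237. 205.]
1.05 [203. 212.] [237. 206.] [203. 213.] [237. 207.]
1.2 [203. 215.] [238. 209.] [203. 216.] [238. 210.]
1.35 [203. 220.] [239. 214.] [204. 222.] [240. 215.]
1.5 [204. 226.] [241. 220.] [205. 228.] [241. 222.]
1.65 [205. 234.] [243. 228.] [206. 237.] [243. 230.]
1.8 [207. 244.] [245. 237.] [208. 247.] [245. 240.]
160
```

View pics/top23.png

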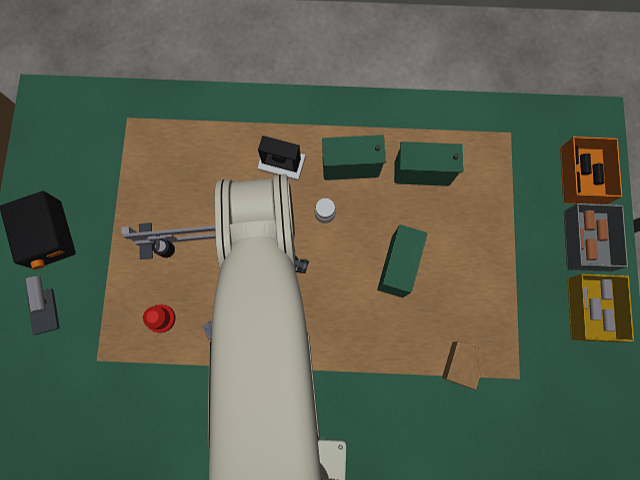

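View pics/scene23.png

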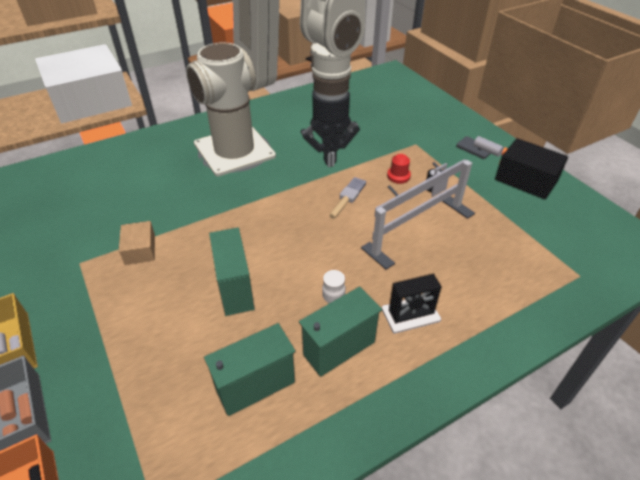

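View pics/g.png

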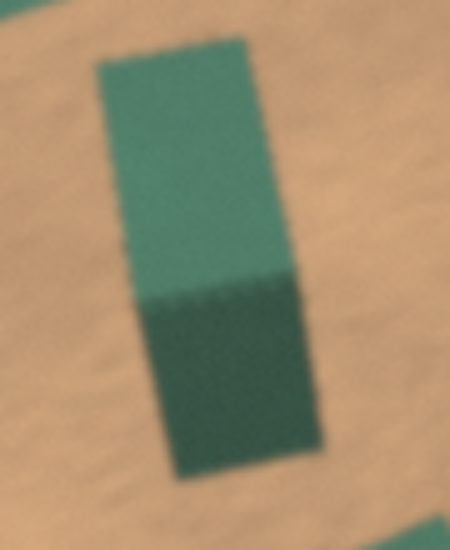

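The lid's free corners in the scene image, at about (209,232) and (239,228), match the prediction for a shut lid. The other items are where they were, so I'm handing the job in.

```bash
python3 - <<'E'
from plant import *
print(close_job())
E
```

```text
the job is handed in; nothing more can be done
None
```

The power unit is inside the green housing with the lid shut, and I handed the job in at about 24.5 s of the 72 s allowed.

**What I did:**
- I gripped the unit by its sides, lifted it 6 mm, slid it out along the sloping peg and stood it upright on the bench.
- I let go, backed off and checked in the picture that it was standing.
- I took it again front to back and lowered it into the housing until it touched the floor with about 8 N. I then released it and pushed the lid shut with the closed fingers.

**Last checks:**
- **Lid:** it came to a hard stop at z = 0.1212 m under about 22 N, against 0.121 m expected. Its free corners in the scene image match an angle of 0.
- **Unit:** the wrist picture before closing showed it seated between the ribs. The height at floor contact agreed to 0.2 mm.
- **Everything else:** the round unit is still on its peg, and the bystanders I could see look unmoved. In the last top view the arm hid part of the rack and the brush, but the scene view shows both in place.

**What disagreed:** while held front to back, the unit looked tilted by about 1.5° in the wrist pictures, roughly 1 mm at its base. That was within the 3 mm clearance, and nothing touched on the way down.

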